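# Make up two engraving gift kits

## Robot

A 6-joint arm with a two-finger parallel gripper is mounted at the origin on the work surface. World frame = base frame: x ahead of the robot, y to its left, z up, the work surface at z = 0. Lengths are in m, angles in rad, forces in N, time in s.
With the tool pointing down it reaches from about 0.425 to 0.95 m from the base axis. Payload 3.5 kg.
Tool frame: the origin (TCP) lies on the mounting face of the last link; the fingertips stand 173 mm ahead of it and the grasp point (between the pads) lies 155 mm ahead of it; z points along the fingers, x is the direction in which the jaws open and shut, and the axes are right-handed (so a half turn about z gives the same grasp; the last joint's range is limited). The gripper opens to 85 mm and grips with 20 to 120 N. Pads are 22 mm wide; open, the fingers measure 114 mm over their backs; the gripper's body (76 mm by 85 mm) begins 54 mm behind the grasp point. The pads swing forward as they close: fully open they stand 13 mm farther back than shut.
Start: joints at [-1.338, 0.286, 1.577, -0, 1.279, -0.15], TCP at [0.252, -0.626, 0.405] pointing down, gripper open.
Joint ranges: [-2.77, 2.77], [-0.9, 2.22], [0.21, 2.48], [-1.53, 4.67], [0.24, 2.81], [-2.84, 2.84]. Speed limits (rad/s): [2.79, 2.79, 3.14, 3.14, 3.14, 3.14].

## Interface

Orientations are given as a unit quaternion [x, y, z, w].
In Python, from plant import get_state, read_camera, sign_off gives the robot as it stands.
- The arm moves only by the shell command python3 -m jog 'ROWS' [FORCE]. ROWS is JSON, a list of rows, each an object of numbers: "grip": the closure, from 0 (fully open) to 1 (shut); "x", "y", "z": the shift along the tool's x, y, z in mm; "rx", "ry", "rz": the turn, a rotation vector about the tool's x, y, z in degrees. A call has 1 to 8 rows; each row shifts and turns the commanded pose from where the row before left it, along the tool's axes as they then stand; what a row does not reach is not made up. A row lasts 1/12 s, in which the tool goes at most 41.7 mm and 7.16 degrees, less where a joint would pass 70% of its speed; a pose out of reach is approached as far as the arm can. A call with a gripper value outside its range is refused whole. The fingers move at their own pace and stop on an object; FORCE is the grip in N (left out, the last holds). Time passes only in rows, so rows that do not move let the fingers close. It gives the time, the measured TCP pose, the force and the opening at its end, in the units of the state.
- get_state(): the state, without advancing time (a new reading comes with each control period).
- read_camera(name): name is "scene" or "side" or "wrist"; returns a dict with "frame" (384x512x3 uint8, red, green, blue), "intrinsics" (3x3 intrinsics, pixels), "k1" (the pictures are not rectified: a ray, as slopes to the right and down, at radius r is drawn at 1 + k1 r^2 times it, then the intrinsics apply), "R" (3x3) and "t" (3): a world point X has camera coordinates R X + t. Camera axes: x right, y down, z forward; pixel columns grow to the right and rows downward; lengths in m; the calibration is good to about 2 mm. A picture is of the moment at which its call begins. There is no depth.
- sign_off(): hands the job in, once; it reports no verdict.
The state is a dict: "time": time; "qpos": joint angles; "dq": joint speeds; "joint_efforts": joint torques, N m; "eef_pos": TCP position; "tcp_rot": TCP orientation; "contact_force": force on the tool from outside, world axes, zero at the start; "wrist_torque": the same for the moment, N m; "opening": opening from 0.0 (shut) to 1.0 (fully open).
Only numpy, scipy, OpenCV 4.12 (cv2) and the standard library are available. Lean on these libraries where they do the work, as an engineer would, in place of code of your own. Each camera call takes 0.05 s, during which the arm holds its last target.

## Task

Make up two gift kits from the stock on the bench. In the white tray lay the walnut disc flat in the felt-lined compartment with the large gold heart lying flat and centred on top of it, and stand the teal bottle upright in the bare compartment; in the blue tray lay the large plain wooden heart flat in the felt-lined compartment and the orange tape roll flat in the bare one. Leave the small gold heart, the pink bottle and the yellow tape roll standing where they are, and let go of everything at the end.

Things in the scene. Friction and masses are not known exactly. Their poses are not given: they have to be found in the camera images.
- tray_white: White tray fixed to the table, 210 (x) by 130 mm (y), open on top; walls and divider 16 mm high, 4 thick; floor 4 thick. A middle divider makes two compartments, 99 (x) by 122 mm (y) inside, centred 51.5 mm from the origin at +x and -x: the +x one has a thin grey felt floor, the -x one is bare. Origin: centre of underside. Its x points away from the robot, within 0.35 rad of world x
- tray_blue: Blue tray fixed to the table, 210 (x) by 130 mm (y), open on top; walls and divider 16 mm high, 4 thick; floor 4 thick. A middle divider makes two compartments, 99 (x) by 122 mm (y) inside, centred 51.5 mm from the origin at +x and -x: the -x one has a thin grey felt floor, the +x one is bare. Origin: centre of underside. Its x points away from the robot, within 0.35 rad of world x
- disc: Dark walnut disc with a paler round inlay on top, 56 mm across, 18 mm thick, lying flat, loose. Origin: centre of its underside, z up
- gold_heart: Large gold heart, wood, lying flat, loose: 50 mm wide over the two lobes, 46 mm long, 16 mm thick. Origin: on the underside, on the line of symmetry near the centre of mass. x points from tip to lobes (it reaches 19 mm to +x, its tip is 27 mm to -x), y runs across the lobes; it is widest, for a grip along y, at x = +4.0 mm. z is up
- plain_heart: Large plain pale-wood heart, wood, lying flat, loose: 50 mm wide over the two lobes, 46 mm long, 16 mm thick. Origin: on the underside, on the line of symmetry near the centre of mass. x points from tip to lobes (it reaches 19 mm to +x, its tip is 27 mm to -x), y runs across the lobes; it is widest, for a grip along y, at x = +4.0 mm. z is up
- teal_bottle: Teal green bottle with a white paper band and a white cap, standing upright, loose: round body 40 mm across and straight from 3 to 58 mm above its foot, then a shoulder, cap 23 mm across, 88 mm tall in all. Origin: centre of the foot, z up the bottle
- orange_tape: Orange roll of adhesive tape on a cardboard core, lying flat, loose, treated as a solid ring: 54 mm outside, 36 mm inside, 24 mm high. Origin: centre of its underside, z along its axis, up
- small_heart: Small gold heart, wood, lying flat, loose: 30 mm wide over the two lobes, 27 mm long, 16 mm thick. Origin: on the underside, on the line of symmetry near the centre of mass. x points from tip to lobes (it reaches 11 mm to +x, its tip is 16 mm to -x), y runs across the lobes; it is widest, for a grip along y, at x = +2.4 mm. z is up. Not part of any kit
- pink_bottle: Pink bottle with a white paper band and a white cap, standing upright, loose: round body 40 mm across and straight from 3 to 58 mm above its foot, then a shoulder, cap 23 mm across, 88 mm tall in all. Origin: centre of the foot, z up the bottle. Not part of any kit
- yellow_tape: Yellow roll of adhesive tape on a cardboard core, lying flat, loose, treated as a solid ring: 54 mm outside, 36 mm inside, 24 mm high. Origin: centre of its underside, z along its axis, up. Not part of any kit
Things that resemble listed ones, but are neither listed nor needed, are in the scene too. What is shaped like the disc but purple or red is not meant.

How it is judged:
At the end, for the whole second after the job is handed in: White tray: disc flat on felt side, gold heart flat on it within 14 mm of its centre, teal bottle upright on bare side. Blue tray: plain heart flat on felt side, orange tape flat on bare side. All within 0.1 rad, at rest; the other three upright, within 25 mm of their starts (x of disc in the frame of tray_white between 0.0165 and 0.0865 m and y of disc in the frame of tray_white between -0.05 and 0.05 m and z of disc in the frame of tray_white between 0.001 and 0.0075 m and angle between each of disc, gold_heart, teal_bottle, plain_heart, orange_tape, small_heart, pink_bottle, yellow_tape's own z axis and vertical below 0.1 rad and horizontal distance between gold_heart and disc below 0.014 m and z of gold_heart in the frame of disc between 0.015 and 0.021 m and x of teal_bottle in the frame of tray_white between -0.0865 and -0.0165 m and y of teal_bottle in the frame of tray_white between -0.05 and 0.05 m and z of teal_bottle in the frame of tray_white between 0.001 and 0.0075 m and x of plain_heart in the frame of tray_blue between -0.0865 and -0.0165 m and y of plain_heart in the frame of tray_blue between -0.05 and 0.05 m and z of plain_heart in the frame of tray_blue between 0.001 and 0.0075 m and x of orange_tape in the frame of tray_blue between 0.0165 and 0.0865 m and y of orange_tape in the frame of tray_blue between -0.05 and 0.05 m and z of orange_tape in the frame of tray_blue between 0.001 and 0.0075 m and linear speed of each of disc, gold_heart, teal_bottle, plain_heart, orange_tape below 0.02 m/s and angular speed of each of disc, gold_heart, teal_bottle, plain_heart, orange_tape below 0.3 rad/s and distance of each of small_heart, pink_bottle, yellow_tape from where it was at the start of the episode below 0.025 m); the robot touches nothing.
It fails at once if the small heart, which belongs to no kit, is moved by more than 40 mm (distance of small_heart from where it was at the start of the episode above 0.04 m).
It fails at once if the pink bottle, which belongs to no kit, is moved by more than 40 mm (distance of pink_bottle from where it was at the start of the episode above 0.04 m).
It fails at once if the yellow tape, which belongs to no kit, is moved by more than 40 mm (distance of yellow_tape from where it was at the start of the episode above 0.04 m).
It also fails if it takes over 136 s, if anything falls off the work surface, if the arm or the gripper's body presses on something with over 40 N, if the wrist force passes 120 N, or if a joint passes its speed limit or range.

## Working session

There is one attempt and no reset: what is moved stays moved. The work goes in short steps, Python scripts to look and compute and a shell command to move; the robot and the scene stay as the last step left them, time stands still between calls to the robot, and variables do not carry over. Pictures are saved under pics/ and viewed, and the job is handed in when it is done.

```bash
ls; mkdir -p pics
python3 - <<'E'
from plant import get_state, read_camera
import cv2
s=get_state(); print({k:s[k] for k in ('time','eef_pos','tcp_rot','opening','qpos')})
for n in ('scene','side','wrist'):
    c=read_camera(n); cv2.imwrite(f'pics/{n}0.png',c['frame'][:,:,::-1]); print(n,c['intrinsics'],c['k1'],c['R'],c['t'])
E
```

```text
pics
{'time': 0.0, 'eef_pos': array([ 0.25210668, -0.62588405,  0.4033247 ]), 'tcp_rot': array([ 8.28721281e-01, -5.59660273e-01, -8.65715194e-04, -8.17159905e-04]), 'opening': 1.005867880729027, 'qpos': array([-1.33798077e+00,  2.87196399e-01,  1.57817975e+00,  3.12002753e-05,
        1.27859725e+00, -1.50037231e-01])}
scene [[434.89751863   0.         252.44186698]
 [  0.         434.89751863 191.44237594]
 [  0.           0.           1.        ]] -0.0017322645346607676 [[-0.74626412  0.66562598 -0.00564912]
 [ 0.50208901  0.55730284 -0.66130188]
 [-0.43703144 -0.49634223 -0.7500986 ]] [ 0.44040556 -0.28263108  1.35671812]
side [[401.77423516   0.         258.21808549]
 [  0.         401.77423516 198.27483624]
 [  0.           0.           1.        ]] -0.10264606063778729 [[-0.8794319  -0.47576741  0.01564974]
 [-0.25168914  0.43682705 -0.86361722]
 [ 0.4040447  -0.7634314  -0.50390513]] [0.52986867 0.171814   0.86307059]
wrist [[345.15704198   0.         260.02728047]
 [  0.         345.15704198 189.19674122]
 [  0.           0.           1.        ]] -0.0892261562922671 [[ 0.37348291 -0.92763487 -0.00201358]
 [-0.88472945 -0.35685925  0.29984209]
 [-0.27886254 -0.11020442 -0.95398672]] [-0.67386848 -0.03835476  0.38000718]
```

View pics/scene0.png

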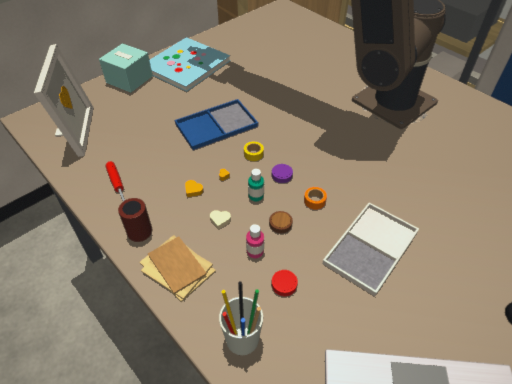

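View pics/side0.png

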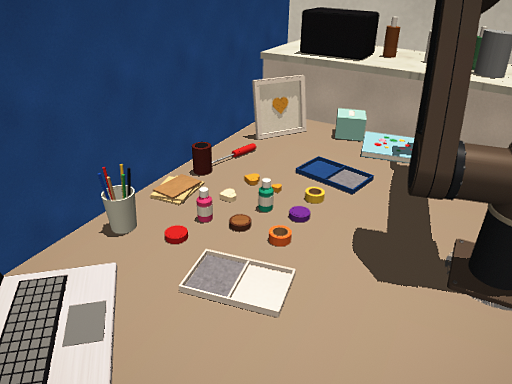

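View pics/wrist0.png

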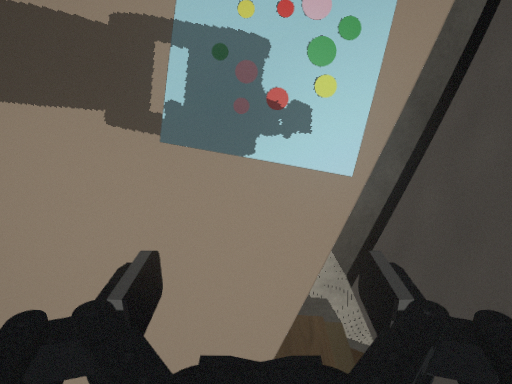

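Scene view: the white tray is at (372,247) and the blue one at (217,123). The large gold heart is at (194,188) and the small one at (224,174). The plain heart is at (220,218), the teal bottle at (256,187) and the pink one at (255,240). The yellow tape is at (254,151), the orange tape at (315,197), and the walnut disc at (281,221). The purple disc (282,172) and red disc (285,283) are look-alikes, and the heart in the picture frame at (66,98) isn't loose. The enlarged crops below are to confirm this.

```bash
cat > h.py <<'E'
import numpy as np, cv2
from plant import get_state, read_camera
from scipy.spatial.transform import Rotation as Ro
def undist(c,px):
    px=np.atleast_2d(np.float64(px)); K=c['intrinsics']
    D=np.array([c['k1'],0,0,0,0.])
    n=cv2.undistortPoints(px.reshape(-1,1,2),K,D)[:,0]
    return n
def cast(c,px,z):
    n=undist(c,px); d=np.c_[n,np.ones(len(n))]@c['R']; o=-c['R'].T@c['t']
    return o+d*((z-o[2])/d[:,2])[:,None]
def proj(c,X):
    X=np.atleast_2d(np.float64(X)); r,_=cv2.Rodrigues(c['R'])
    return cv2.projectPoints(X,r,c['t'].reshape(3,1),c['intrinsics'],np.array([c['k1'],0,0,0,0.]))[0][:,0]
def hsv(c): return cv2.cvtColor(c['frame'],cv2.COLOR_RGB2HSV)
def save(c,n,crop=None,s=1):
    f=c['frame'][:,:,::-1]
    if crop: x0,y0,x1,y1=crop; f=f[y0:y1,x0:x1]
    cv2.imwrite('pics/'+n,cv2.resize(f,None,fx=s,fy=s,interpolation=cv2.INTER_CUBIC))
E
python3 - <<'E'
from h import *
c=read_camera('scene'); save(c,'s1.png',(165,90,365,300),2.8)
d=read_camera('side'); save(d,'d1.png',(150,130,390,320),3)
h=hsv(c)
for n,p in dict(gold=(194,188),small=(224,174),plain=(220,218),teal=(256,191),pink=(255,236),yel=(247,154),or_=(307,200),disc=(281,221),disc2=(275,222)).items(): print(n,h[p[1],p[0]])
h=hsv(d)
for n,p in dict(gold=(252,179),small=(277,188),plain=(228,195),teal=(266,204),pink=(204,210),yel=(315,199),or_=(280,241),disc=(240,222),disc2=(240,227)).items(): print(n,h[p[1],p[0]])
E
```

```text
gold [ 22 244 232]
small [ 21 244 231]
plain [ 31  47 232]
teal [ 23  35 125]
pink [ 16  30 127]
yel [ 25 236 132]
or_ [ 14 239 161]
disc [ 15 164 157]
disc2 [ 15 166 157]
gold [ 21 192 252]
small [ 16 208 158]
plain [ 25  47 254]
teal [ 18  52 163]
pink [ 18  50 158]
yel [ 21 198 152]
or_ [  9 215 152]
disc [ 13 166 178]
disc2 [  8 160  51]
```

View pics/s1.png

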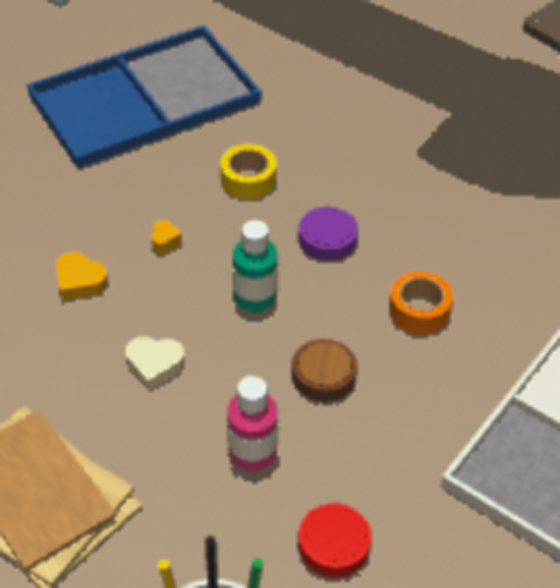

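View pics/d1.png

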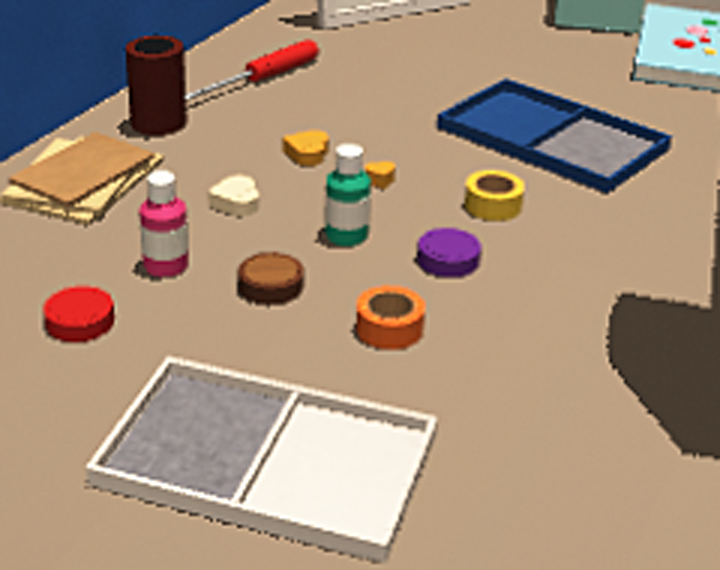

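Confirmed in both crops: the big gold heart is left of the small one, the brown disc sits between the pink bottle and the orange tape, and the purple and red discs are decoys. Next I'll measure.

Run:
```python
from h import *
C={n:read_camera(n) for n in ('scene','side')}
# hsv lo, hi, z, approx px per view
T=dict(gold=((19,150,170),(26,255,255),.016,{'scene':(194,188),'side':(252,179)}),
 small=((19,150,170),(26,255,255),.016,{'scene':(224,174),'side':(277,187)}),
 plain=((20,20,190),(40,110,255),.016,{'scene':(220,218),'side':(228,194)}),
 disc=((5,120,95),(20,255,255),.018,{'scene':(281,220),'side':(240,221)}),
 cap_teal=((0,0,170),(180,60,255),.088,{'scene':(256,173),'side':(266,182)}),
 cap_pink=((0,0,170),(180,60,255),.088,{'scene':(255,229),'side':(204,191)}),
 orange=((5,180,60),(17,255,255),.024,{'scene':(315,194),'side':(280,233)}),
 yel=((18,150,60),(32,255,255),.024,{'scene':(254,149),'side':(315,192)}))
for n,(lo,hi,z,pp) in T.items():
  for v,p in pp.items():
    m=cv2.inRange(hsv(C[v]),lo,hi); k,l,st,ce=cv2.connectedComponentsWithStats(m)
    i=min(range(1,k),key=lambda i:np.hypot(*(ce[i]-p))+(1e3 if st[i,4]<15 else 0))
    cs,_=cv2.findContours((l==i).astype(np.uint8),cv2.RETR_EXTERNAL,cv2.CHAIN_APPROX_NONE)
    W=cast(C[v],cs[0][:,0],z)[:,:2]
    M=cv2.moments(W.astype(np.float32).reshape(-1,1,2)); cen=np.array([M['m10'],M['m01']])/M['m00']
    (rc,ra)=cv2.minEnclosingCircle(W.astype(np.float32))
    th=.5*np.arctan2(2*M['mu11'],M['mu20']-M['mu02'])
    far=W[np.argmax(np.linalg.norm(W-cen,axis=1))]-cen
    print(n,v,st[i][:5],'cen',cen.round(4),'circ',np.round(rc,4),round(ra,4),'tipdir',round(np.degrees(np.arctan2(far[1],far[0]))),np.linalg.norm(far).round(4))
save(C['scene'],'wt.png',(315,195,430,300),6); save(C['scene'],'bt.png',(165,90,270,155),7)
```

```text
gold scene [185 180  18  14 183] cen [ 0.6884 -0.1175] circ [ 0.6886 -0.1179] 0.0256 tipdir -99 0.0258
gold side [245 174  14   7  67] cen [ 0.6872 -0.1173] circ [ 0.6878 -0.1168] 0.0235 tipdir 5 0.024
small scene [219 169  11   8  61] cen [ 0.6002 -0.1032] circ [ 0.5999 -0.1026] 0.0149 tipdir 131 0.0153
small side [272 184   9   4  26] cen [ 0.5991 -0.1046] circ [ 0.5993 -0.1054] 0.0129 tipdir -118 0.0135
plain scene [210 210  21  15 215] cen [0.6977 0.0027] circ [0.6971 0.0023] 0.0252 tipdir 152 0.0255
plain side [220 188  16   9  96] cen [0.6971 0.0021] circ [0.6972 0.0009] 0.0249 tipdir -61 0.0259
disc scene [270 211  22  18 318] cen [0.5983 0.1089] circ [0.5978 0.1094] 0.0269 tipdir 110 0.0273
disc side [229 214  22  12 202] cen [0.5966 0.1088] circ [0.597  0.1093] 0.0273 tipdir 44 0.0279
cap_teal scene [251 168  10   8  60] cen [0.5809 0.0013] circ [0.5812 0.0016] 0.0125 tipdir 53 0.0128
cap_teal side [262 178   9   5  35] cen [0.5792 0.0033] circ [0.5786 0.0034] 0.013 tipdir 106 0.0131
cap_pink scene [249 224  12   9  80] cen [0.6945 0.1246] circ [0.6944 0.1242] 0.0119 tipdir -52 0.0121
cap_pink side [199 187   9   5  37] cen [0.6923 0.126 ] circ [0.6924 0.1262] 0.012 tipdir 147 0.012
orange scene [305 187  22  22 252] cen [0.491  0.1192] circ [0.4916 0.1184] 0.0359 tipdir 27 0.036
orange side [269 225  22  21 273] cen [0.4772 0.1272] circ [0.4785 0.1274] 0.0415 tipdir -59 0.0419
yel scene [244 141  20  20 249] cen [ 0.4919 -0.1066] circ [ 0.4912 -0.1062] 0.0382 tipdir -127 0.0381
yel side [305 187  19  17 210] cen [ 0.4776 -0.0959] circ [ 0.4729 -0.0969] 0.046 tipdir 118 0.047
```

View pics/wt.png

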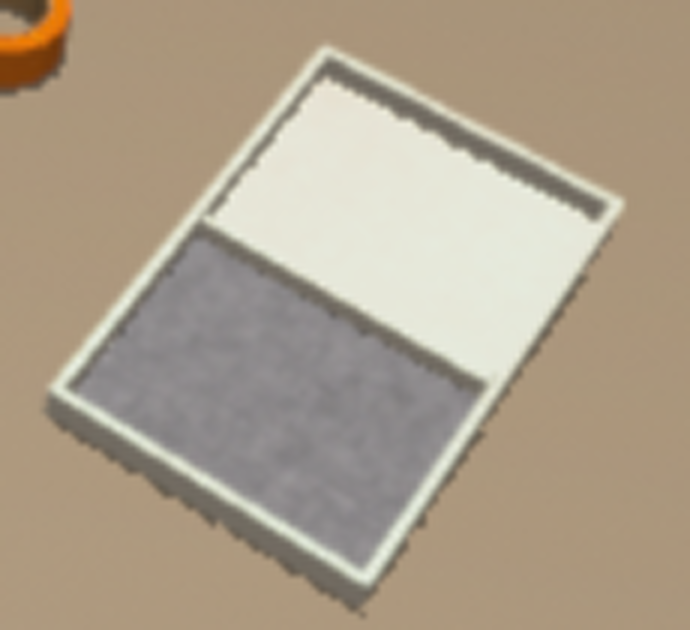

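View pics/bt.png

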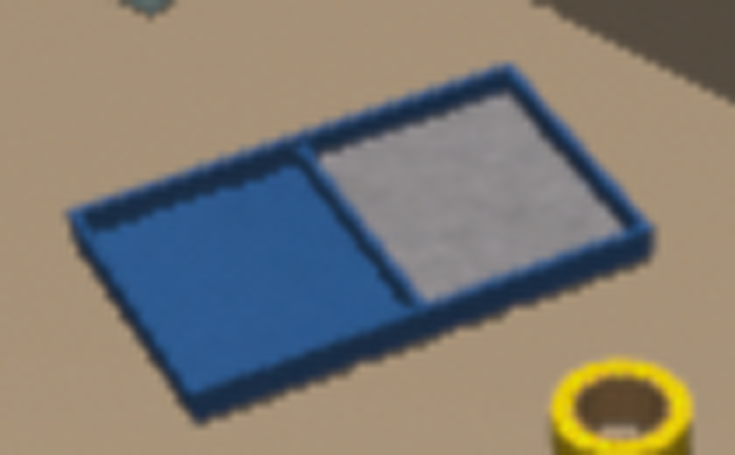

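Run:
```python
from h import *
c=read_camera('scene');d=read_camera('side')
def rect(P):
    # fit 210x130 rectangle centre/yaw on z=.016 corners (ordered)
    P=P[:,:2]; cen=P.mean(0)
    L=[np.linalg.norm(P[i]-P[(i+1)%4]) for i in range(4)]
    i=int(np.argmax([L[0]+L[2],L[1]+L[3]])); v=(P[(i+1)%4]-P[i])-(P[(i+3)%4]-P[(i+2)%4]); v*=np.sign(v[0])
    return cen,np.arctan2(v[1],v[0]),np.round(L,4)
off=lambda p,s,o:np.array(p)/s+np.array(o)-.5+.5/s
print('white',rect(cast(c,off([(325,45),(625,203),(368,582),(50,388)],6,(315,195)),.016)))
print('blue',rect(cast(c,off([(510,65),(655,230),(197,398),(70,213)],7,(165,90)),.016)))
print('white side',rect(cast(d,off([(168,357),(437,416),(387,547),(92,465)],3,(150,130)),.016)))
print('blue side',rect(cast(d,off([(507,80),(671,138),(610,182),(438,119)],3,(150,130)),.016)))
for n,lo,hi,pp in (('or',(5,180,190),(17,255,255),{'scene':(315,194),'side':(280,233)}),('yel',(18,150,170),(32,255,255),{'scene':(254,149),'side':(315,192)}),('or',(5,180,175),(17,255,255),{'scene':(315,194),'side':(280,233)}),('yel',(18,150,150),(32,255,255),{'scene':(254,149),'side':(315,192)})):
  for v,p in pp.items():
    C=c if v=='scene' else d
    m=cv2.inRange(hsv(C),lo,hi); m[:, :p[0]-16]=0; m[:,p[0]+16:]=0; m[:p[1]-14]=0; m[p[1]+14:]=0
    W=cast(C,cv2.findNonZero(m)[:,0],.024)[:,:2].astype(np.float32)
    print(n,v,len(W),[np.round(a,4) for a in cv2.minEnclosingCircle(W)])
# hearts: contour in plane, drawn top-down enlarged
img=np.zeros((400,800,3),np.uint8)
for k,(n,C,p,lo,hi) in enumerate([('gold',c,(194,188),(19,150,170),(26,255,255)),('gold',d,(252,179),(19,150,170),(26,255,255)),('plain',c,(220,218),(20,20,190),(40,110,255)),('plain',d,(228,194),(20,20,190),(40,110,255))]):
    ctr={'gold':(.688,-.1175),'plain':(.6975,.0025)}[n]
    u=np.linspace(-.035,.035,200)
    X=np.array([[ctr[0]-b,ctr[1]-a,.016] for b in u for a in u]) # up=+x, left=+y
    uv=proj(C,X).astype(np.float32).reshape(200,200,2)
    w=cv2.remap(C['frame'][:,:,::-1],uv[...,0],uv[...,1],cv2.INTER_CUBIC)
    img[:200,k*200:k*200+200]=w
cv2.imwrite('pics/hearts.png',img[:200])
```

```text
white (array([0.49028509, 0.2949931 ]), np.float64(0.1698190224047871), array([0.1298, 0.2079, 0.1289, 0.2087]))
blue (array([ 0.4838802 , -0.27790972]), np.float64(-0.22159880486493355), array([0.1295, 0.2079, 0.1307, 0.208 ]))
white side (array([0.48939588, 0.29327697]), np.float64(0.1654848991093222), array([0.209 , 0.1329, 0.2081, 0.1263]))
blue side (array([ 0.47857267, -0.27340659]), np.float64(-0.2223991950605859), array([0.2069, 0.128 , 0.2044, 0.1348]))
or scene 127 [array([0.4837, 0.1136]), np.float64(0.0266)]
or side 112 [array([0.4827, 0.1138]), np.float64(0.0278)]
yel scene 120 [array([ 0.4851, -0.1146]), np.float64(0.0278)]
yel side 87 [array([ 0.4824, -0.1132]), np.float64(0.0284)]
or scene 137 [array([0.4841, 0.1141]), np.float64(0.0272)]
or side 115 [array([0.4828, 0.1139]), np.float64(0.0278)]
yel scene 133 [array([ 0.4853, -0.1144]), np.float64(0.028)]
yel side 113 [array([ 0.4729, -0.0969]), np.float64(0.046)]
```

View pics/hearts.png

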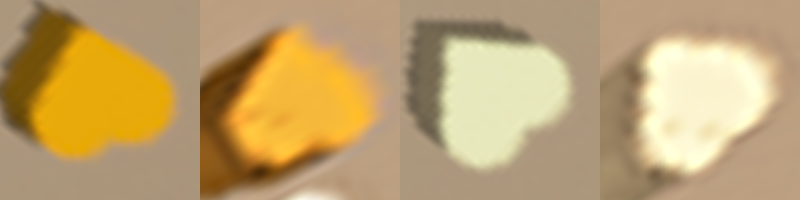

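Seen from above (up is +x, left is +y), the gold heart's tip→lobes heading is about −162° and the plain heart's about −138°. I'll write a planner that only prints the deltas.

```bash
cat > p.py <<'E'
import sys; from h import *
# p.py x y gz yaw : grasp point target -> tool axes shift (mm) after turn rz (deg)
x,y,gz,yaw=map(float,sys.argv[1:5]); s=get_state(); R=Ro.from_quat(s['tcp_rot'])
m=R.as_matrix(); cy=np.degrees(np.arctan2(m[1,0],m[0,0]))
dy=(yaw-cy+180)%360-180
if '-s' in sys.argv: dy=(dy+90)%180-90
R2=R*Ro.from_rotvec([0,0,-dy],degrees=True)
d=(np.array([x,y,gz+.155])-s['eef_pos'])*1000
print('t',round(s['time'],2),'yaw',round(cy,1),'tcp',s['eef_pos'].round(4),'open',round(s['opening'],3),'tilt',round(np.degrees(np.arccos(-m[2,2])),2))
b=R2.as_matrix().T@d
print('rz',round(-dy,1),'then shift',b.round(1),'rows',round(np.linalg.norm(b)/40,1),'w/o turn',(m.T@d).round(1),'F',s['contact_force'].round(1))
E
python3 p.py .5975 .109 .15 -80.4
```

```text
t 0.45 yaw -68.1 tcp [ 0.2521 -0.6261  0.4046] open 0.997 tilt 0.01
rz 12.3 then shift [-667.2 -463.1   99.8] rows 20.5 w/o turn [-552.9 -594.9   99.8] F [-0.5 -0.5  0.1]
```

```bash
python3 -m jog '[{"rz":6.15},{"rz":6.15},{"x":-32,"y":-22},{"x":-32,"y":-22},{"x":-32,"y":-22},{"x":-32,"y":-22},{"x":-32,"y":-22},{"x":-32,"y":-22}]'
python3 p.py .5975 .109 .15 -80.4
```

```text
t 0.45 yaw -68.1 tcp [ 0.2521 -0.6261  0.4046] open 0.997 tilt 0.01
rz 12.3 then shift [-667.2 -463.1   99.8] rows 20.5 w/o turn [-552.9 -594.9   99.8] F [-0.5 -0.5  0.1]$[0]: bad value
```

```bash
python3 -m jog '[{"grip":0,"x":0,"y":0,"z":0,"rx":0,"ry":0,"rz":6.15},{"grip":0,"x":0,"y":0,"z":0,"rx":0,"ry":0,"rz":6.15},{"grip":0,"x":-32,"y":-22,"z":0,"rx":0,"ry":0,"rz":0}]'
python3 -m jog '[{"grip":0,"x":-32,"y":-22},{"grip":0,"x":-32,"y":-22}]'
python3 -m jog '[{"x":-32,"y":-22,"z":0,"rx":0,"ry":0,"rz":0}]'
python3 p.py .5975 .109 .15 -80.4
```

```text
time: 0.7
eef_pos: [0.2661, -0.5942, 0.4042]
tcp_rot: [0.761, -0.648, 0.0, 0.001]
contact_force: [0.6, 1.4, 0.2]
opening: 1.003
t 0.7 yaw -80.9 tcp [ 0.2661 -0.5942  0.4042] open 1.003 tilt 0.18
rz -0.5 then shift [-638.3 -444.2   96.7] rows 19.6 w/o turn [-641.8 -439.2   96.7] F [0.6 1.4 0.2]$[0]: bad value
$[0]: bad value
```

All seven fields are required in every row.

```bash
python3 -m jog '[{"grip":0,"x":-32,"y":-22,"z":4,"rx":0,"ry":0,"rz":0},{"grip":0,"x":-32,"y":-22,"z":4,"rx":0,"ry":0,"rz":0},{"grip":0,"x":-32,"y":-22,"z":4,"rx":0,"ry":0,"rz":0},{"grip":0,"x":-32,"y":-22,"z":4,"rx":0,"ry":0,"rz":0},{"grip":0,"x":-32,"y":-22,"z":4,"rx":0,"ry":0,"rz":0},{"grip":0,"x":-32,"y":-22,"z":4,"rx":0,"ry":0,"rz":0},{"grip":0,"x":-32,"y":-22,"z":4,"rx":0,"ry":0,"rz":0},{"grip":0,"x":-32,"y":-22,"z":4,"rx":0,"ry":0,"rz":0}]'
python3 -m jog '[{"grip":0,"x":-32,"y":-22,"z":4,"rx":0,"ry":0,"rz":0},{"grip":0,"x":-32,"y":-22,"z":4,"rx":0,"ry":0,"rz":0},{"grip":0,"x":-32,"y":-22,"z":4,"rx":0,"ry":0,"rz":0},{"grip":0,"x":-32,"y":-22,"z":4,"rx":0,"ry":0,"rz":0},{"grip":0,"x":-32,"y":-22,"z":4,"rx":0,"ry":0,"rz":0},{"grip":0,"x":-32,"y":-22,"z":4,"rx":0,"ry":0,"rz":0},{"grip":0,"x":-32,"y":-22,"z":4,"rx":0,"ry":0,"rz":0},{"grip":0,"x":-32,"y":-22,"z":4,"rx":0,"ry":0,"rz":0}]'
python3 p.py .5975 .109 .15 -80.4
```

```text
time: 1.37
eef_pos: [0.3995, -0.3072, 0.3729]
tcp_rot: [0.764, -0.645, 0.0, 0.0]
contact_force: [1.0, 0.1, -0.7]
opening: 0.997
time: 2.03
eef_pos: [0.5303, -0.0252, 0.341]
tcp_rot: [0.764, -0.645, 0.001, -0.0]
contact_force: [1.0, -0.7, 0.2]
opening: 0.999
t 2.03 yaw -80.4 tcp [ 0.5303 -0.0252  0.341 ] open 0.999 tilt 0.06
rz 0.0 then shift [-121.2  -88.6   36. ] rows 3.9 w/o turn [-121.1  -88.7   36. ] F [ 1.  -0.7  0.2]
```

```bash
python3 -m jog '[{"grip":0,"x":-32,"y":-22,"z":10,"rx":0,"ry":0,"rz":0},{"grip":0,"x":-32,"y":-22,"z":10,"rx":0,"ry":0,"rz":0},{"grip":0,"x":-30,"y":-22,"z":10,"rx":0,"ry":0,"rz":0},{"grip":0,"x":0,"y":0,"z":0,"rx":0,"ry":0,"rz":0},{"grip":0,"x":0,"y":0,"z":0,"rx":0,"ry":0,"rz":0}]'
python3 p.py .5975 .109 .15 -80.4
```

```text
time: 2.45
eef_pos: [0.5793, 0.0783, 0.3098]
tcp_rot: [0.765, -0.644, -0.001, 0.001]
contact_force: [-0.4, 0.1, -0.4]
opening: 0.998
t 2.45 yaw -80.2 tcp [0.5793 0.0783 0.3098] open 0.998 tilt 0.1
rz 0.2 then shift [-27.3 -23.1   4.7] rows 0.9 w/o turn [-27.2 -23.2   4.7] F [-0.4  0.1 -0.4]
```

```bash
python3 -m jog '[{"grip":0,"x":-27.3,"y":-23.1,"z":4,"rx":0,"ry":0,"rz":0},{"grip":0,"x":0,"y":0,"z":30,"rx":0,"ry":0,"rz":0},{"grip":0,"x":0,"y":0,"z":0,"rx":0,"ry":0,"rz":0},{"grip":0,"x":0,"y":0,"z":0,"rx":0,"ry":0,"rz":0}]'
python3 p.py .5975 .109 .018 -80.4
python3 - <<'E'
from h import *
w=read_camera('wrist'); save(w,'w1.png')
print(proj(w,[(.5975,.109,.018),(.6935,.1252,.088)]).round())
m=cv2.inRange(hsv(w),(5,120,70),(20,255,255)); k,l,st,ce=cv2.connectedComponentsWithStats(m)
for i in range(1,k):
  if st[i,4]>400: print(st[i],ce[i].round(),cast(w,ce[i],.018).round(4))
E
```

```text
time: 2.78
eef_pos: [0.5966, 0.1063, 0.2754]
tcp_rot: [0.764, -0.646, -0.001, 0.001]
contact_force: [0.2, -0.1, -0.6]
opening: 0.997
t 2.78 yaw -80.4 tcp [0.5966 0.1063 0.2754] open 0.997 tilt 0.23
rz -0.0 then shift [ -2.5  -1.8 102.4] rows 2.6 w/o turn [ -2.5  -1.8 102.4] F [ 0.2 -0.1 -0.6]
[[257. 194.]
 [255.  27.]]
[ 226  163   72   64 2319] [261. 194.] [[0.5977 0.1064 0.018 ]]
[ 195  285   69   73 2584] [230. 316.] [[0.4933 0.113  0.018 ]]
```

View pics/w1.png

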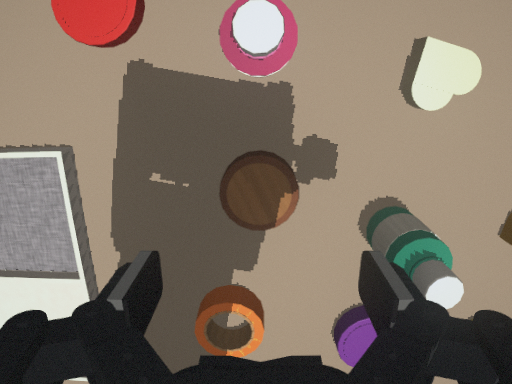

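The walnut disc is at (260,191) in the wrist view, within 3 mm of prediction. I'll descend with the fingers partly closed, then check tip height from the side.

```bash
python3 -m jog '[{"grip":0.2,"x":-2.5,"y":-1.5,"z":40,"rx":0,"ry":0,"rz":0},{"grip":0.2,"x":0,"y":0,"z":35,"rx":0,"ry":0,"rz":0},{"grip":0.2,"x":0,"y":0,"z":15,"rx":0,"ry":0,"rz":0},{"grip":0.2,"x":0,"y":0,"z":0,"rx":0,"ry":0,"rz":0},{"grip":0.2,"x":0,"y":0,"z":0,"rx":0,"ry":0,"rz":0},{"grip":0.2,"x":0,"y":0,"z":0,"rx":0,"ry":0,"rz":0}]' 40
python3 p.py .5975 .109 .018 -80.4
python3 - <<'E'
from h import *
w=read_camera('wrist'); save(w,'w2.png');c=read_camera('side'); save(c,'d2.png',(190,150,310,260),6)
E
```

```text
time: 3.33
eef_pos: [0.5997, 0.1094, 0.1895]
tcp_rot: [0.764, -0.646, 0.002, -0.001]
contact_force: [0.3, 0.8, -0.0]
opening: 0.8
t 3.33 yaw -80.4 tcp [0.5997 0.1094 0.1895] open 0.8 tilt 0.27
rz -0.0 then shift [-0.   2.3 16.5] rows 0.4 w/o turn [-0.   2.3 16.5] F [ 0.3  0.8 -0. ]
```

View pics/w2.png

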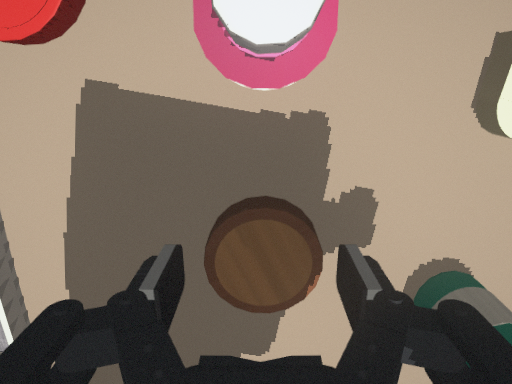

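View pics/d2.png

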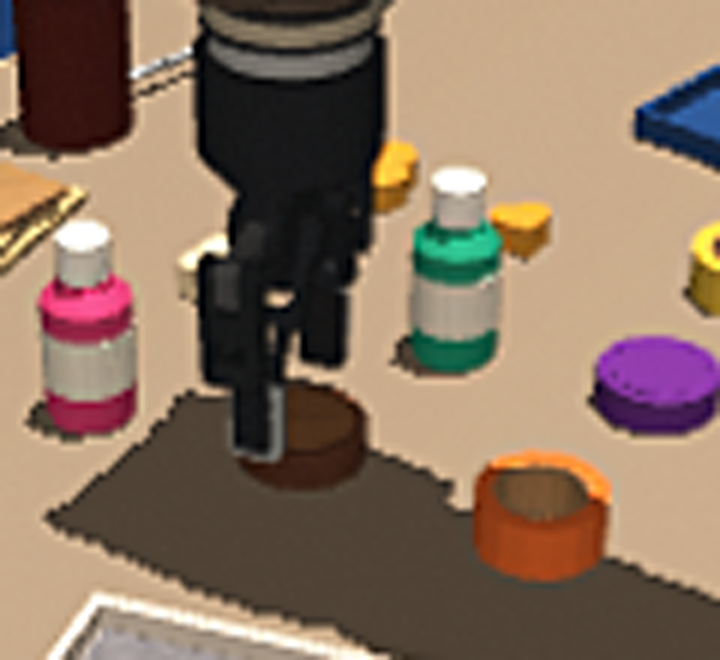

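Run:
```python
from h import *
c=read_camera('side')
for z in (0,.005,.01,.015,.02,.025,.03):print(z,proj(c,[(.5932,.147,z)]).round(1))
```

```text
0 [[233.2 233.4]]
0.005 [[233.2 231.7]]
0.01 [[233.1 230.1]]
0.015 [[233.1 228.4]]
0.02 [[233.1 226.7]]
0.025 [[233. 225.]]
0.03 [[233.  223.3]]
```

Fingertips are about 167 mm ahead at this opening, so 17 mm further down leaves them at about 5 mm.

```bash
python3 -m jog '[{"grip":0.2,"x":0,"y":1.8,"z":17.5,"rx":0,"ry":0,"rz":0},{"grip":0.2,"x":0,"y":0,"z":0,"rx":0,"ry":0,"rz":0},{"grip":0.5,"x":0,"y":0,"z":0,"rx":0,"ry":0,"rz":0},{"grip":0.5,"x":0,"y":0,"z":0,"rx":0,"ry":0,"rz":0},{"grip":0.6,"x":0,"y":0,"z":0,"rx":0,"ry":0,"rz":0},{"grip":0.6,"x":0,"y":0,"z":0,"rx":0,"ry":0,"rz":0},{"grip":0.6,"x":0,"y":0,"z":0,"rx":0,"ry":0,"rz":0}]' 40
python3 -m jog '[{"grip":0.6,"x":0,"y":0,"z":-30,"rx":0,"ry":0,"rz":0},{"grip":0.6,"x":0,"y":0,"z":-40,"rx":0,"ry":0,"rz":0},{"grip":0.6,"x":0,"y":0,"z":-40,"rx":0,"ry":0,"rz":0},{"grip":0.6,"x":0,"y":0,"z":0,"rx":0,"ry":0,"rz":0},{"grip":0.6,"x":0,"y":0,"z":0,"rx":0,"ry":0,"rz":0}]'
python3 p.py .5408 .3031 .13 -80.4
python3 - <<'E'
from h import *
w=read_camera('wrist'); save(w,'w3.png');
E
```

```text
time: 4.07
eef_pos: [0.597, 0.1098, 0.1699]
tcp_rot: [0.764, -0.645, 0.0, -0.0]
contact_force: [-0.6, 0.6, 1.8]
opening: 0.638
time: 4.48
eef_pos: [0.5979, 0.1098, 0.2832]
tcp_rot: [0.764, -0.645, 0.003, -0.003]
contact_force: [-0.3, -0.4, -0.4]
opening: 0.641
t 4.48 yaw -80.4 tcp [0.5979 0.1098 0.2832] open 0.641 tilt 0.44
rz 0.0 then shift [-200.1   24.    -2.2] rows 5.0 w/o turn [-200.1   23.9   -2.2] F [-0.3 -0.4 -0.4]
```

View pics/w3.png

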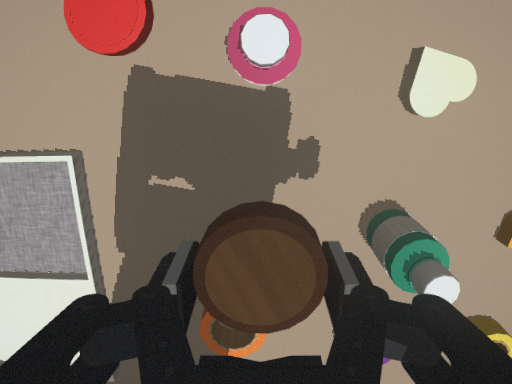

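The disc is held at (262,267). On to the white tray's felt side.

```bash
python3 -m jog '[{"grip":0.6,"x":-40,"y":5,"z":0,"rx":0,"ry":0,"rz":0},{"grip":0.6,"x":-40,"y":5,"z":0,"rx":0,"ry":0,"rz":0},{"grip":0.6,"x":-40,"y":5,"z":0,"rx":0,"ry":0,"rz":0},{"grip":0.6,"x":-40,"y":5,"z":0,"rx":0,"ry":0,"rz":0},{"grip":0.6,"x":-40,"y":4,"z":0,"rx":0,"ry":0,"rz":0},{"grip":0.6,"x":0,"y":0,"z":0,"rx":0,"ry":0,"rz":0},{"grip":0.6,"x":0,"y":0,"z":0,"rx":0,"ry":0,"rz":0},{"grip":0.6,"x":0,"y":0,"z":0,"rx":0,"ry":0,"rz":0}]'
python3 p.py .5408 .3031 .022 -80.4
python3 - <<'E'
from h import *
w=read_camera('scene'); save(w,'s4.png',(290,120,450,300),3.3);
E
```

```text
time: 5.2
eef_pos: [0.5389, 0.3026, 0.277]
tcp_rot: [0.764, -0.645, -0.001, 0.002]
contact_force: [0.7, 0.0, -0.3]
opening: 0.642
t 5.2 yaw -80.3 tcp [0.5389 0.3026 0.277 ] open 0.642 tilt 0.23
rz 0.1 then shift [ -0.3  -2.3 100. ] rows 2.5 w/o turn [ -0.3  -2.3 100. ] F [ 0.7  0.  -0.3]
```

View pics/s4.png

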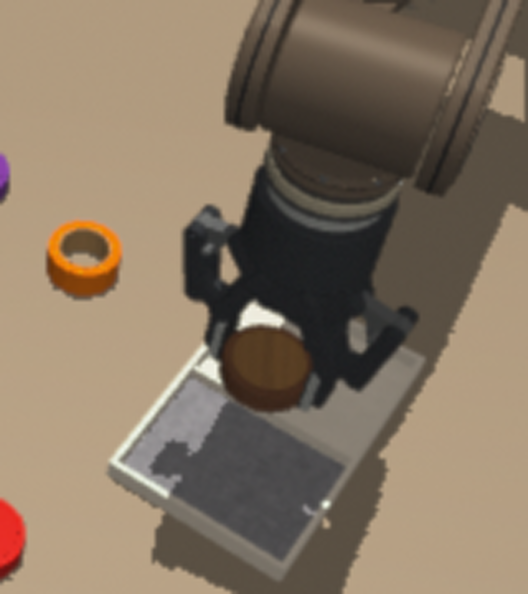

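```bash
python3 -m jog '[{"grip":0.6,"x":0,"y":-1.5,"z":40,"rx":0,"ry":0,"rz":0},{"grip":0.6,"x":0,"y":0,"z":40,"rx":0,"ry":0,"rz":0},{"grip":0.6,"x":0,"y":0,"z":14,"rx":0,"ry":0,"rz":0},{"grip":0.6,"x":0,"y":0,"z":2,"rx":0,"ry":0,"rz":0},{"grip":0.6,"x":0,"y":0,"z":2,"rx":0,"ry":0,"rz":0},{"grip":0.6,"x":0,"y":0,"z":2,"rx":0,"ry":0,"rz":0},{"grip":0.6,"x":0,"y":0,"z":0,"rx":0,"ry":0,"rz":0}]'
python3 p.py .5408 .3031 .022 -80.4
python3 - <<'E'
from h import *
w=read_camera('side'); save(w,'d4.png',(150,200,330,340),4);
E
```

```text
time: 5.83
eef_pos: [0.5422, 0.3032, 0.1814]
tcp_rot: [0.764, -0.645, 0.001, -0.002]
contact_force: [-0.1, -0.3, -1.0]
opening: 0.638
t 5.83 yaw -80.4 tcp [0.5422 0.3032 0.1814] open 0.638 tilt 0.22
rz 0.0 then shift [-0.2  1.4  4.4] rows 0.1 w/o turn [-0.2  1.4  4.4] F [-0.1 -0.3 -1. ]
```

View pics/d4.png

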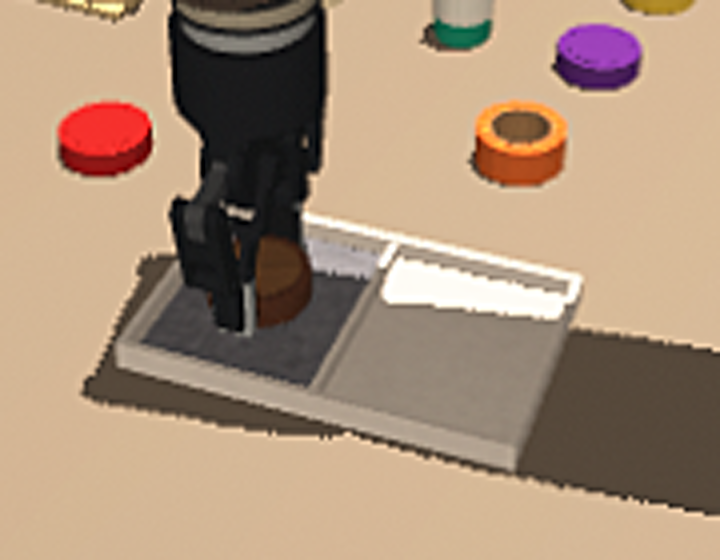

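Disc at (270,280) in the crop, over the felt. I'll lower it to contact, release and rise.

```bash
python3 -m jog '[{"grip":0.6,"x":0,"y":0,"z":3,"rx":0,"ry":0,"rz":0},{"grip":0.6,"x":0,"y":0,"z":2,"rx":0,"ry":0,"rz":0},{"grip":0.6,"x":0,"y":0,"z":0,"rx":0,"ry":0,"rz":0}]'
python3 -m jog '[{"grip":0.2,"x":0,"y":0,"z":0,"rx":0,"ry":0,"rz":0},{"grip":0.2,"x":0,"y":0,"z":0,"rx":0,"ry":0,"rz":0},{"grip":0.2,"x":0,"y":0,"z":-20,"rx":0,"ry":0,"rz":0},{"grip":0.2,"x":0,"y":0,"z":-40,"rx":0,"ry":0,"rz":0},{"grip":0,"x":0,"y":0,"z":-40,"rx":0,"ry":0,"rz":0},{"grip":0,"x":0,"y":0,"z":-40,"rx":0,"ry":0,"rz":0},{"grip":0,"x":0,"y":0,"z":0,"rx":0,"ry":0,"rz":0},{"grip":0,"x":0,"y":0,"z":0,"rx":0,"ry":0,"rz":0}]'
python3 p.py .6842 -.1187 .15 -72
python3 - <<'E'
from h import *
w=read_camera('wrist'); save(w,'w5.png')
E
```

```text
time: 6.13
eef_pos: [0.541, 0.3032, 0.1744]
tcp_rot: [0.764, -0.645, 0.0, -0.0]
contact_force: [0.0, 0.4, 0.0]
opening: 0.642
time: 6.8
eef_pos: [0.542, 0.3036, 0.3188]
tcp_rot: [0.764, -0.645, 0.002, -0.004]
contact_force: [0.0, -0.4, -0.9]
opening: 1.003
t 6.8 yaw -80.4 tcp [0.542  0.3036 0.3188] open 1.003 tilt 0.49
rz -8.4 then shift [445.5  -4.6  13.7] rows 11.1 w/o turn [440.1 -69.3  13.7] F [ 0.  -0.4 -0.9]
```

View pics/w5.png

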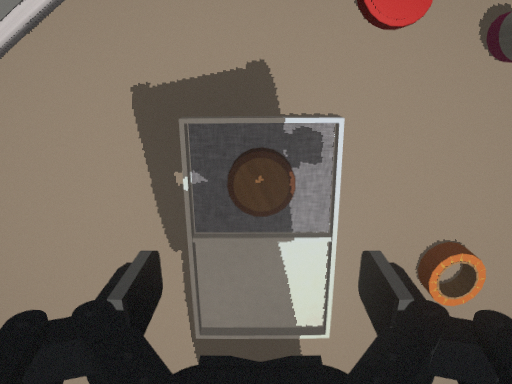

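The disc lies centred on the felt at (262,182) in the wrist view. Now the gold heart.

```bash
python3 -m jog '[{"grip":0,"x":0,"y":0,"z":0,"rx":0,"ry":0,"rz":-4.2},{"grip":0,"x":0,"y":0,"z":0,"rx":0,"ry":0,"rz":-4.2},{"grip":0,"x":40,"y":0,"z":0,"rx":0,"ry":0,"rz":0},{"grip":0,"x":40,"y":0,"z":0,"rx":0,"ry":0,"rz":0},{"grip":0,"x":40,"y":0,"z":0,"rx":0,"ry":0,"rz":0},{"grip":0,"x":40,"y":0,"z":0,"rx":0,"ry":0,"rz":0},{"grip":0,"x":40,"y":0,"z":0,"rx":0,"ry":0,"rz":0},{"grip":0,"x":40,"y":0,"z":0,"rx":0,"ry":0,"rz":0}]'
python3 -m jog '[{"grip":0,"x":40,"y":0,"z":0,"rx":0,"ry":0,"rz":0},{"grip":0,"x":40,"y":0,"z":0,"rx":0,"ry":0,"rz":0},{"grip":0,"x":40,"y":0,"z":0,"rx":0,"ry":0,"rz":0},{"grip":0,"x":40,"y":0,"z":0,"rx":0,"ry":0,"rz":0},{"grip":0,"x":40,"y":-5,"z":0,"rx":0,"ry":0,"rz":0},{"grip":0,"x":0,"y":0,"z":0,"rx":0,"ry":0,"rz":0},{"grip":0,"x":0,"y":0,"z":0,"rx":0,"ry":0,"rz":0},{"grip":0,"x":0,"y":0,"z":0,"rx":0,"ry":0,"rz":0}]'
python3 p.py .6842 -.1187 .08 -72
python3 - <<'E'
from h import *
w=read_camera('wrist'); save(w,'w6.png')
m=cv2.inRange(hsv(w),(18,150,90),(27,255,255)); k,l,st,ce=cv2.connectedComponentsWithStats(m)
for i in range(1,k):
  if st[i,4]>200: print(st[i],ce[i].round(),cast(w,ce[i],.016).round(4))
E
```

```text
time: 7.52
eef_pos: [0.6148, 0.0731, 0.3114]
tcp_rot: [0.809, -0.587, -0.002, 0.001]
contact_force: [0.0, -0.2, -0.3]
opening: 1.0
time: 8.18
eef_pos: [0.6813, -0.1135, 0.3116]
tcp_rot: [0.809, -0.588, -0.002, 0.001]
contact_force: [-1.2, 0.4, 0.3]
opening: 1.0
t 8.18 yaw -72.0 tcp [ 0.6813 -0.1135  0.3116] open 1.0 tilt 0.27
rz -0.0 then shift [ 6.1 -1.4 76.5] rows 1.9 w/o turn [ 6.1 -1.4 76.5] F [-1.2  0.4  0.3]
[ 240  142   53   53 1221] [263. 167.] [[ 0.6922 -0.1112  0.016 ]]
[207 248  32  30 647] [223. 263.] [[ 0.6    -0.1048  0.016 ]]
[174 347  46  26 356] [191. 355.] [[ 0.4906 -0.1033  0.016 ]]
```

View pics/w6.png

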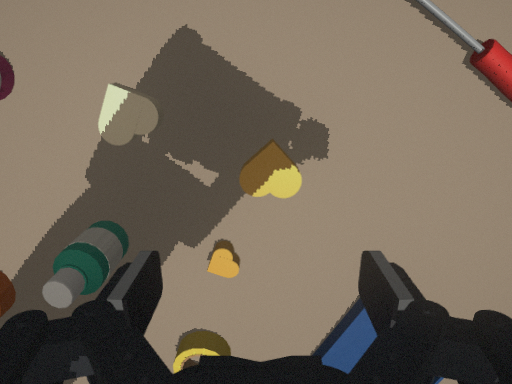

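The large gold heart is at (270,168), tip up and lobes down. The small heart is at (223,263) and must stay clear. The heart's axis is about 5° off the tool y.

Run:
```python
from h import *
w=read_camera('wrist')
f=cv2.cvtColor(w['frame'],cv2.COLOR_RGB2HSV)
m=cv2.inRange(f,(12,200,50),(32,255,255)); m[:, :232]=0; m[:,310:]=0; m[:135]=0; m[205:]=0
cv2.imwrite('pics/m6.png',m)
cs,_=cv2.findContours(m,cv2.RETR_EXTERNAL,cv2.CHAIN_APPROX_NONE); q=max(cs,key=len)[:,0]
W=cast(w,q,.016)[:,:2]; M=cv2.moments(W.astype(np.float32).reshape(-1,1,2)); cen=np.array([M['m10'],M['m01']])/M['m00']
tip=W[np.argmax(np.linalg.norm(W-cen,axis=1))]
a=np.degrees(np.arctan2(*(cen-tip)[::-1])); print(cv2.boundingRect(q),M['m00']*1e6,cen,tip,a)
u=np.array([np.cos(np.radians(a)),np.sin(np.radians(a))]);v=np.array([-u[1],u[0]])
print((W-cen)@u*1000@np.eye(1) if 0 else (np.ptp((W-cen)@u),np.ptp((W-cen)@v),((W-cen)@v).min(),((W-cen)@v).max()))
```

```text
Traceback (most recent call last):
ValueError: max() iterable argument is empty
```

Run:
```python
from h import *
w=read_camera('wrist')
f=hsv(w); print(f[155,272],f[185,285],f[120,270])
m=cv2.inRange(f,(12,135,50),(32,255,255)); m[:, :232]=0; m[:,310:]=0; m[:135]=0; m[205:]=0
cs,_=cv2.findContours(m,cv2.RETR_EXTERNAL,cv2.CHAIN_APPROX_NONE); q=max(cs,key=len)[:,0]
W=cast(w,q,.016)[:,:2]; M=cv2.moments(W.astype(np.float32).reshape(-1,1,2)); cen=np.array([M['m10'],M['m01']])/M['m00']
tip=W[np.argmax(np.linalg.norm(W-cen,axis=1))]
a=np.degrees(np.arctan2(*(cen-tip)[::-1])); print(cv2.boundingRect(q),M['m00']*1e6,cen,tip,a)
u=np.array([np.cos(np.radians(a)),np.sin(np.radians(a))]);v=np.array([-u[1],u[0]])
print(np.ptp((W-cen)@u),((W-cen)@v).min(),((W-cen)@v).max())
```

```text
[ 18 171 115] [ 26 137 210] [15 53 86]
(241, 140, 61, 58) 1442.5055736568827 [ 0.68882845 -0.11749524] [ 0.71555586 -0.11089276] -166.12400795621608
0.04662048524667867 -0.02307517858723476 0.025308023621406738
```

```bash
python3 -m jog '[{"grip":0.2,"x":0,"y":0,"z":0,"rx":0,"ry":0,"rz":4},{"grip":0.2,"x":6,"y":-2,"z":35,"rx":0,"ry":0,"rz":0},{"grip":0.2,"x":0,"y":0,"z":40,"rx":0,"ry":0,"rz":0},{"grip":0.2,"x":0,"y":0,"z":0,"rx":0,"ry":0,"rz":0},{"grip":0.2,"x":0,"y":0,"z":0,"rx":0,"ry":0,"rz":0}]'
python3 p.py .6849 -.1185 .015 -76
python3 - <<'E'
from h import *
w=read_camera('wrist'); save(w,'w7.png')
E
```

```text
time: 8.75
eef_pos: [0.6839, -0.1174, 0.2359]
tcp_rot: [0.789, -0.615, -0.004, 0.001]
contact_force: [0.3, -0.7, 0.7]
opening: 0.798
t 8.75 yaw -75.9 tcp [ 0.6839 -0.1174  0.2359] open 0.798 tilt 0.45
rz 0.1 then shift [ 1.6 -1.1 65.9] rows 1.6 w/o turn [ 1.6 -1.1 65.9] F [ 0.3 -0.7  0.7]
```

View pics/w7.png

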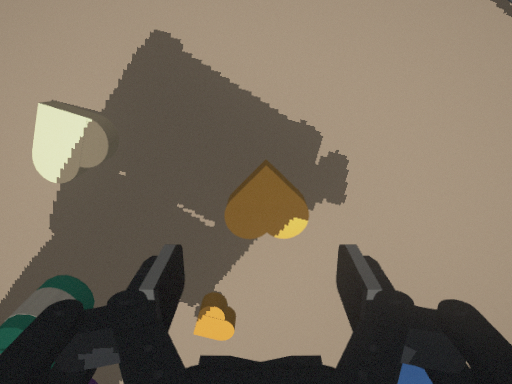

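Axis now vertical and the heart centred at (266,200). Descend, close and lift.

```bash
python3 -m jog '[{"grip":0.2,"x":1.6,"y":-1.1,"z":40,"rx":0,"ry":0,"rz":0},{"grip":0.2,"x":0,"y":0,"z":20,"rx":0,"ry":0,"rz":0},{"grip":0.2,"x":0,"y":0,"z":5,"rx":0,"ry":0,"rz":0},{"grip":0.2,"x":0,"y":0,"z":0,"rx":0,"ry":0,"rz":0},{"grip":0.65,"x":0,"y":0,"z":0,"rx":0,"ry":0,"rz":0},{"grip":0.65,"x":0,"y":0,"z":0,"rx":0,"ry":0,"rz":0},{"grip":0.65,"x":0,"y":0,"z":0,"rx":0,"ry":0,"rz":0},{"grip":0.65,"x":0,"y":0,"z":0,"rx":0,"ry":0,"rz":0}]' 30
python3 -m jog '[{"grip":0.65,"x":0,"y":0,"z":-30,"rx":0,"ry":0,"rz":0},{"grip":0.65,"x":0,"y":0,"z":-40,"rx":0,"ry":0,"rz":0},{"grip":0.65,"x":0,"y":0,"z":-40,"rx":0,"ry":0,"rz":0},{"grip":0.65,"x":0,"y":0,"z":-40,"rx":0,"ry":0,"rz":0},{"grip":0.65,"x":0,"y":0,"z":0,"rx":0,"ry":0,"rz":0},{"grip":0.65,"x":0,"y":0,"z":0,"rx":0,"ry":0,"rz":0}]'
python3 - <<'E'
from h import *
w=read_camera('wrist'); save(w,'w8.png')
c=read_camera('scene')
m=cv2.inRange(hsv(c),(3,100,30),(20,255,190)); m[:230]=0;m[275:]=0;m[:,:328]=0;m[:,400:]=0
k,l,st,ce=cv2.connectedComponentsWithStats(m)
for i in range(1,k):
  if st[i,4]>60: print(st[i],ce[i])
save(c,'s8.png',(315,195,430,300),6)
E
python3 p.py .541 .304 .17 -76
```

```text
time: 9.47
eef_pos: [0.6883, -0.1207, 0.1781]
tcp_rot: [0.788, -0.615, 0.003, -0.001]
contact_force: [-0.7, 0.3, 6.2]
opening: 0.564
time: 9.97
eef_pos: [0.6878, -0.1206, 0.3303]
tcp_rot: [0.788, -0.615, 0.005, -0.002]
contact_force: [-0.3, -0.2, -0.8]
opening: 0.564
[349 248  25  24 484] [360.80165289 259.4607438 ]
t 10.07 yaw -76.0 tcp [ 0.6865 -0.1202  0.3241] open 0.563 tilt 0.02
rz 0.0 then shift [-446.8   38.5   -0.8] rows 11.2 w/o turn [-446.8   38.3   -0.8] F [-0.6 -0.6 -0.7]
```

View pics/w8.png

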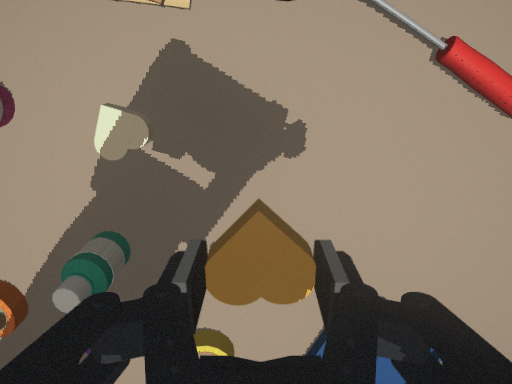

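View pics/s8.png

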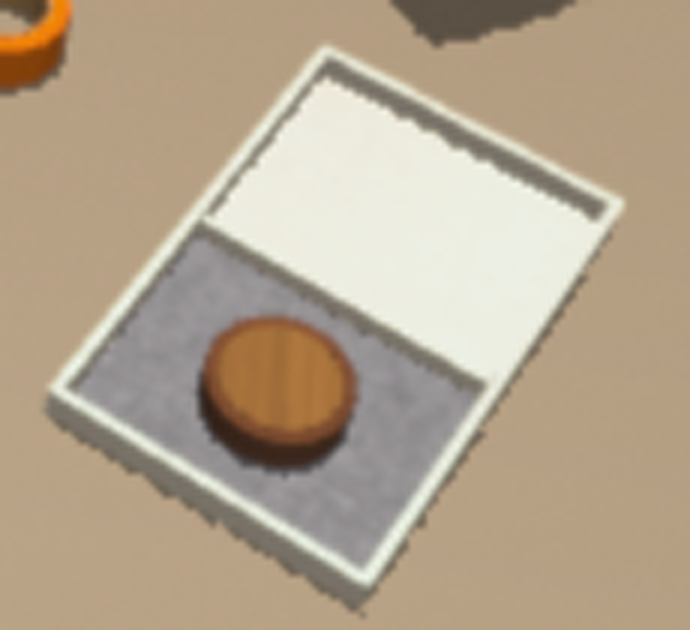

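Run:
```python
from h import *
c=read_camera('scene');d=read_camera('side')
print(cast(c,[(361.1,256.9)],.022))
m=cv2.inRange(hsv(c),(3,100,95),(20,255,255)); m[:230]=0;m[280:]=0;m[:,:335]=0;m[:,390:]=0
W=cast(c,cv2.findNonZero(m)[:,0],.022)[:,:2].astype(np.float32); print(W.mean(0),cv2.minEnclosingCircle(W))
m=cv2.inRange(hsv(d),(3,100,95),(20,255,255)); m[:252]=0;m[290:]=0;m[:,:190]=0;m[:,245:]=0
W=cast(d,cv2.findNonZero(m)[:,0],.022)[:,:2].astype(np.float32); print(W.mean(0),cv2.minEnclosingCircle(W))
```

```text
[[0.54119024 0.30315398 0.022     ]]
[0.5429332  0.30502045] ((0.5426479578018188, 0.3046903908252716), 0.026988614350557327)
[0.54080915 0.30444562] ((0.5412001609802246, 0.30415117740631104), 0.027462972328066826)
```

```bash
python3 -m jog '[{"grip":0.65,"x":-40,"y":4,"z":0,"rx":0,"ry":0,"rz":0},{"grip":0.65,"x":-40,"y":4,"z":0,"rx":0,"ry":0,"rz":0},{"grip":0.65,"x":-40,"y":4,"z":0,"rx":0,"ry":0,"rz":0},{"grip":0.65,"x":-40,"y":4,"z":0,"rx":0,"ry":0,"rz":0},{"grip":0.65,"x":-40,"y":4,"z":0,"rx":0,"ry":0,"rz":0},{"grip":0.65,"x":-40,"y":4,"z":0,"rx":0,"ry":0,"rz":0},{"grip":0.65,"x":-40,"y":4,"z":0,"rx":0,"ry":0,"rz":0},{"grip":0.65,"x":-40,"y":4,"z":0,"rx":0,"ry":0,"rz":0}]'
python3 -m jog '[{"grip":0.65,"x":-40,"y":4,"z":0,"rx":0,"ry":0,"rz":0},{"grip":0.65,"x":-40,"y":4,"z":0,"rx":0,"ry":0,"rz":0},{"grip":0.65,"x":-40,"y":0,"z":0,"rx":0,"ry":0,"rz":0},{"grip":0.65,"x":0,"y":0,"z":0,"rx":0,"ry":0,"rz":0},{"grip":0.65,"x":0,"y":0,"z":0,"rx":0,"ry":0,"rz":0},{"grip":0.65,"x":0,"y":0,"z":0,"rx":0,"ry":0,"rz":0},{"grip":0.65,"x":0,"y":0,"z":0,"rx":0,"ry":0,"rz":0}]'
python3 p.py .5376 .303 .05 -76
```

```text
time: 10.83
eef_pos: [0.5767, 0.1839, 0.322]
tcp_rot: [0.788, -0.616, -0.001, 0.001]
contact_force: [0.2, 0.2, -0.3]
opening: 0.565
time: 11.42
eef_pos: [0.5416, 0.2957, 0.3231]
tcp_rot: [0.788, -0.616, -0.0, 0.001]
contact_force: [0.2, -0.6, -0.1]
opening: 0.57
t 11.42 yaw -76.0 tcp [0.5416 0.2957 0.3231] open 0.57 tilt 0.12
rz -0.0 then shift [ -8.1   1.9 118.1] rows 3.0 w/o turn [ -8.1   1.9 118.1] F [ 0.2 -0.6 -0.1]
```

```bash
python3 -m jog '[{"grip":0.65,"x":-8,"y":2,"z":40,"rx":0,"ry":0,"rz":0},{"grip":0.65,"x":0,"y":0,"z":40,"rx":0,"ry":0,"rz":0},{"grip":0.65,"x":0,"y":0,"z":36,"rx":0,"ry":0,"rz":0},{"grip":0.65,"x":0,"y":0,"z":0,"rx":0,"ry":0,"rz":0},{"grip":0.65,"x":0,"y":0,"z":0,"rx":0,"ry":0,"rz":0},{"grip":0.65,"x":0,"y":0,"z":0,"rx":0,"ry":0,"rz":0}]'
python3 p.py .5376 .303 .05 -76
python3 - <<'E'
from h import *
w=read_camera('side'); save(w,'d9.png',(170,210,290,300),6)
w=read_camera('scene'); save(w,'s9.png',(310,190,430,290),6)
E
```

```text
time: 11.92
eef_pos: [0.5388, 0.3034, 0.21]
tcp_rot: [0.788, -0.616, 0.001, -0.001]
contact_force: [0.4, 0.5, -0.2]
opening: 0.567
t 11.92 yaw -76.1 tcp [0.5388 0.3034 0.21  ] open 0.567 tilt 0.12
rz -0.1 then shift [0.1 1.2 5. ] rows 0.1 w/o turn [0.1 1.2 5. ] F [ 0.4  0.5 -0.2]
```

View pics/d9.png

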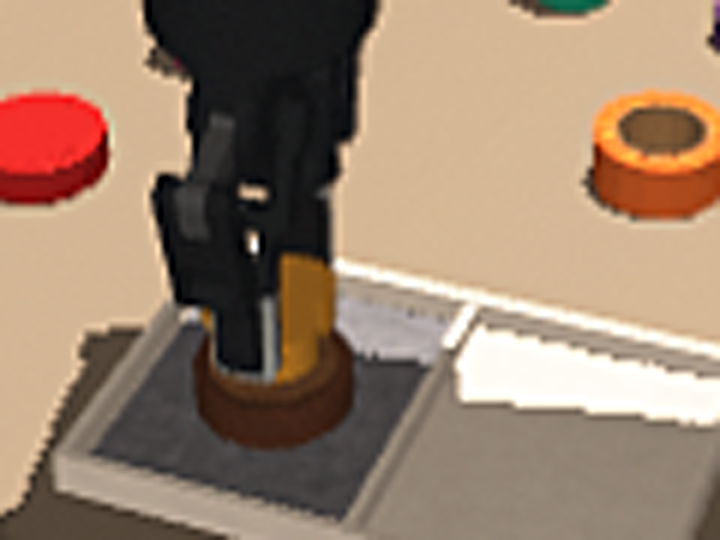

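View pics/s9.png

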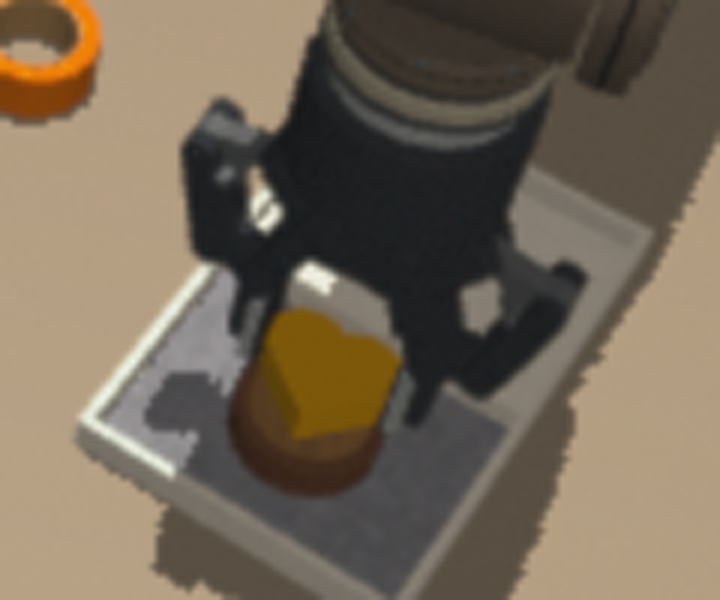

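Heart hovers just above the disc, centred. Lowering in small steps.

```bash
python3 -m jog '[{"grip":0.65,"x":0,"y":1,"z":6,"rx":0,"ry":0,"rz":0},{"grip":0.65,"x":0,"y":0,"z":2,"rx":0,"ry":0,"rz":0},{"grip":0.65,"x":0,"y":0,"z":2,"rx":0,"ry":0,"rz":0},{"grip":0.65,"x":0,"y":0,"z":0,"rx":0,"ry":0,"rz":0}]'
python3 -m jog '[{"grip":0.65,"x":0,"y":0,"z":2,"rx":0,"ry":0,"rz":0},{"grip":0.65,"x":0,"y":0,"z":0,"rx":0,"ry":0,"rz":0}]'
python3 - <<'E'
from h import *
w=read_camera('side'); save(w,'d10.png',(170,210,290,300),6)
E
```

```text
time: 12.35
eef_pos: [0.5362, 0.3038, 0.1981]
tcp_rot: [0.788, -0.615, -0.0, 0.0]
contact_force: [1.0, -0.4, -0.6]
opening: 0.565
time: 12.52
eef_pos: [0.5367, 0.3041, 0.1974]
tcp_rot: [0.788, -0.615, -0.0, 0.0]
contact_force: [-3.0, -1.8, 5.3]
opening: 0.565
```

View pics/d10.png

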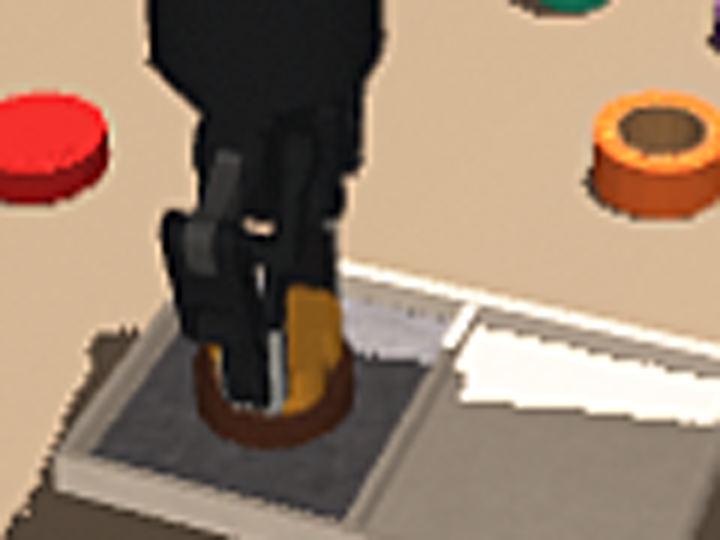

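Contact at 5 N, so I'll release and rise.

```bash
python3 -m jog '[{"grip":0.4,"x":0,"y":0,"z":0,"rx":0,"ry":0,"rz":0},{"grip":0.25,"x":0,"y":0,"z":0,"rx":0,"ry":0,"rz":0},{"grip":0.2,"x":0,"y":0,"z":0,"rx":0,"ry":0,"rz":0},{"grip":0.2,"x":0,"y":0,"z":-25,"rx":0,"ry":0,"rz":0},{"grip":0.1,"x":0,"y":0,"z":-40,"rx":0,"ry":0,"rz":0},{"grip":0,"x":0,"y":0,"z":-40,"rx":0,"ry":0,"rz":0},{"grip":0,"x":0,"y":0,"z":-35,"rx":0,"ry":0,"rz":0},{"grip":0,"x":0,"y":0,"z":0,"rx":0,"ry":0,"rz":0}]'
python3 p.py .58 .0022 .15 -80.4
python3 - <<'E'
from h import *
w=read_camera('wrist'); save(w,'w11.png'); w=read_camera('side'); save(w,'d11.png',(170,210,290,300),6)
E
```

```text
time: 13.23
eef_pos: [0.5386, 0.3048, 0.346]
tcp_rot: [0.788, -0.615, 0.004, -0.007]
contact_force: [1.6, 0.7, 2.6]
opening: 0.997
t 13.23 yaw -76.0 tcp [0.5386 0.3048 0.346 ] open 0.997 tilt 0.94
rz 4.4 then shift [305.4  10.3  39.9] rows 7.7 w/o turn [303.7  33.9  39.9] F [1.6 0.7 2.6]
```

View pics/w11.png

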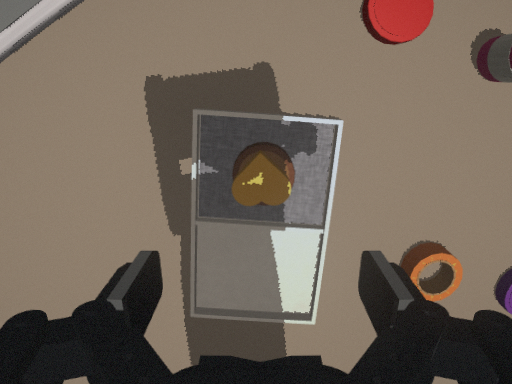

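View pics/d11.png

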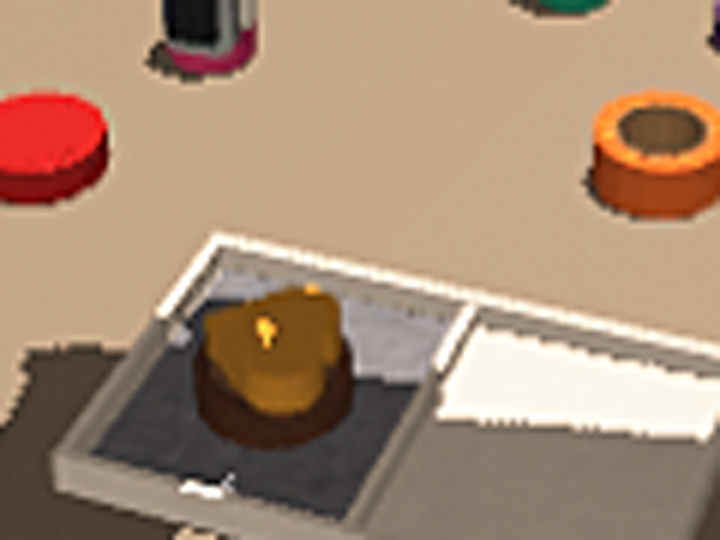

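The heart sits on the disc (264,180 in the wrist view). Next, the teal bottle.

```bash
python3 -m jog '[{"grip":0,"x":38,"y":4.2,"z":0,"rx":0,"ry":0,"rz":0},{"grip":0,"x":38,"y":4.2,"z":0,"rx":0,"ry":0,"rz":0},{"grip":0,"x":38,"y":4.2,"z":0,"rx":0,"ry":0,"rz":0},{"grip":0,"x":38,"y":4.2,"z":0,"rx":0,"ry":0,"rz":0},{"grip":0,"x":38,"y":4.2,"z":0,"rx":0,"ry":0,"rz":0},{"grip":0,"x":38,"y":4.2,"z":0,"rx":0,"ry":0,"rz":0},{"grip":0,"x":38,"y":4.2,"z":0,"rx":0,"ry":0,"rz":0},{"grip":0,"x":37,"y":4.2,"z":0,"rx":0,"ry":0,"rz":0}]'
python3 -m jog '[{"grip":0,"x":0,"y":0,"z":0,"rx":0,"ry":0,"rz":0},{"grip":0,"x":0,"y":0,"z":0,"rx":0,"ry":0,"rz":0},{"grip":0,"x":0,"y":0,"z":0,"rx":0,"ry":0,"rz":0}]'
python3 p.py .58 .0022 .045 -76
python3 - <<'E'
from h import *
w=read_camera('wrist'); save(w,'w12.png')
C={n:read_camera(n) for n in('scene','side')}
# teal foot: lowest teal pixels
for n,p in (('scene',(256,190)),('side',(266,205))):
  m=cv2.inRange(hsv(C[n]),(75,120,30),(95,255,255)); m[:,:p[0]-20]=0;m[:,p[0]+20:]=0;m[:p[1]-30]=0;m[p[1]+30:]=0
  q=cv2.findNonZero(m)
  if q is not None: print(n,cv2.boundingRect(q))
E
```

```text
time: 14.0
eef_pos: [0.5766, -0.0001, 0.3334]
tcp_rot: [0.788, -0.615, -0.002, 0.001]
contact_force: [-0.4, -0.1, 0.7]
opening: 0.998
time: 14.25
eef_pos: [0.5768, 0.0018, 0.3341]
tcp_rot: [0.788, -0.616, -0.002, 0.001]
contact_force: [-0.8, 0.5, 0.3]
opening: 0.998
t 14.25 yaw -76.0 tcp [0.5768 0.0018 0.3341] open 0.998 tilt 0.23
rz -0.0 then shift [  0.7  -3.6 134.1] rows 3.4 w/o turn [  0.7  -3.6 134.1] F [-0.8  0.5  0.3]
scene (249, 177, 14, 24)
side (258, 187, 15, 25)
```

View pics/w12.png

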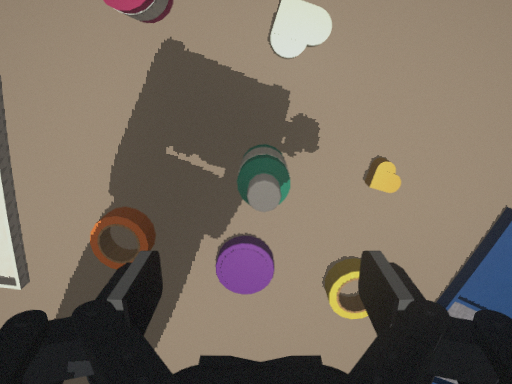

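Teal bottle at (263,180), centred between the fingers.

```bash
python3 -m jog '[{"grip":0,"x":0.7,"y":-3,"z":40,"rx":0,"ry":0,"rz":0},{"grip":0,"x":0,"y":0,"z":40,"rx":0,"ry":0,"rz":0},{"grip":0,"x":0,"y":0,"z":35,"rx":0,"ry":0,"rz":0},{"grip":0,"x":0,"y":0,"z":15,"rx":0,"ry":0,"rz":0},{"grip":0,"x":0,"y":0,"z":0,"rx":0,"ry":0,"rz":0},{"grip":0,"x":0,"y":0,"z":0,"rx":0,"ry":0,"rz":0}]'
python3 p.py .58 .0022 .045 -76
python3 - <<'E'
from h import *
w=read_camera('side'); save(w,'d13.png',(210,130,330,240),5)
E
```

```text
time: 14.9
eef_pos: [0.5801, 0.0029, 0.2054]
tcp_rot: [0.789, -0.615, -0.001, 0.0]
contact_force: [1.5, -0.0, 0.8]
opening: 0.997
t 14.9 yaw -75.9 tcp [0.5801 0.0029 0.2054] open 0.997 tilt 0.13
rz 0.1 then shift [0.7 0.3 5.4] rows 0.1 w/o turn [0.7 0.3 5.4] F [ 1.5 -0.   0.8]
```

View pics/d13.png

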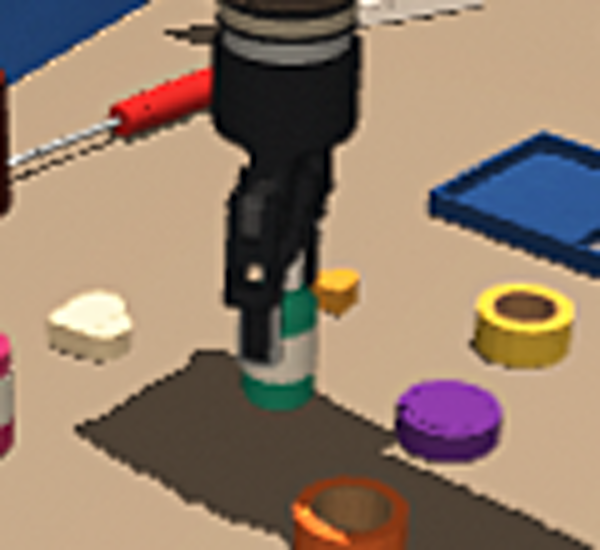

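```bash
python3 -m jog '[{"grip":0.4,"x":0,"y":0,"z":3,"rx":0,"ry":0,"rz":0},{"grip":0.75,"x":0,"y":0,"z":0,"rx":0,"ry":0,"rz":0},{"grip":0.75,"x":0,"y":0,"z":0,"rx":0,"ry":0,"rz":0},{"grip":0.75,"x":0,"y":0,"z":0,"rx":0,"ry":0,"rz":0},{"grip":0.75,"x":0,"y":0,"z":0,"rx":0,"ry":0,"rz":0},{"grip":0.75,"x":0,"y":0,"z":0,"rx":0,"ry":0,"rz":0}]' 35
python3 -m jog '[{"grip":0.75,"x":0,"y":0,"z":-20,"rx":0,"ry":0,"rz":0},{"grip":0.75,"x":0,"y":0,"z":-40,"rx":0,"ry":0,"rz":0},{"grip":0.75,"x":0,"y":0,"z":-40,"rx":0,"ry":0,"rz":0},{"grip":0.75,"x":0,"y":0,"z":-20,"rx":0,"ry":0,"rz":0},{"grip":0.75,"x":0,"y":0,"z":0,"rx":0,"ry":0,"rz":0},{"grip":0.75,"x":0,"y":0,"z":0,"rx":0,"ry":0,"rz":0}]'
python3 p.py .4392 .2859 .17 -80.4
python3 - <<'E'
from h import *
w=read_camera('side'); save(w,'d14.png',(200,90,330,240),4)
E
```

```text
time: 15.45
eef_pos: [0.581, 0.0017, 0.2046]
tcp_rot: [0.788, -0.615, 0.001, -0.001]
contact_force: [-0.9, -1.2, 5.2]
opening: 0.457
time: 15.95
eef_pos: [0.5806, 0.0017, 0.3244]
tcp_rot: [0.788, -0.615, 0.001, -0.001]
contact_force: [0.0, 0.3, -0.4]
opening: 0.451
t 15.95 yaw -76.0 tcp [0.5806 0.0017 0.3244] open 0.451 tilt 0.16
rz 4.4 then shift [-303.7   92.    -1.1] rows 7.9 w/o turn [-309.9   68.3   -1.1] F [ 0.   0.3 -0.4]
```

View pics/d14.png

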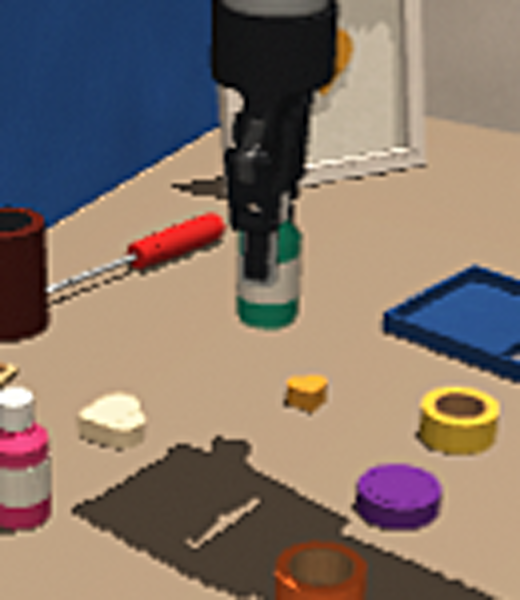

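```bash
python3 -m jog '[{"grip":0.75,"x":-38.5,"y":8.5,"z":0,"rx":0,"ry":0,"rz":0},{"grip":0.75,"x":-38.5,"y":8.5,"z":0,"rx":0,"ry":0,"rz":0},{"grip":0.75,"x":-38.5,"y":8.5,"z":0,"rx":0,"ry":0,"rz":0},{"grip":0.75,"x":-38.5,"y":8.5,"z":0,"rx":0,"ry":0,"rz":0},{"grip":0.75,"x":-38.5,"y":8.5,"z":0,"rx":0,"ry":0,"rz":0},{"grip":0.75,"x":-38.5,"y":8.5,"z":0,"rx":0,"ry":0,"rz":0},{"grip":0.75,"x":-38.5,"y":8.5,"z":0,"rx":0,"ry":0,"rz":0},{"grip":0.75,"x":-38.5,"y":8.5,"z":0,"rx":0,"ry":0,"rz":0}]'
python3 -m jog '[{"grip":0.75,"x":0,"y":0,"z":0,"rx":0,"ry":0,"rz":0},{"grip":0.75,"x":0,"y":0,"z":0,"rx":0,"ry":0,"rz":0},{"grip":0.75,"x":0,"y":0,"z":0,"rx":0,"ry":0,"rz":0},{"grip":0.75,"x":0,"y":0,"z":0,"rx":0,"ry":0,"rz":0}]'
python3 p.py .4392 .2859 .055 -76
```

```text
time: 16.67
eef_pos: [0.4377, 0.2852, 0.3201]
tcp_rot: [0.788, -0.616, -0.001, 0.002]
contact_force: [0.8, 0.5, -1.2]
opening: 0.456
time: 17.0
eef_pos: [0.44, 0.2832, 0.3217]
tcp_rot: [0.788, -0.616, -0.001, 0.001]
contact_force: [0.5, 0.4, -1.2]
opening: 0.453
t 17.0 yaw -76.0 tcp [0.44   0.2832 0.3217] open 0.453 tilt 0.16
rz -0.0 then shift [ -2.9  -0.2 111.7] rows 2.8 w/o turn [ -2.9  -0.2 111.7] F [ 0.5  0.4 -1.2]
```

```bash
python3 -m jog '[{"grip":0.75,"x":-2.5,"y":0,"z":40,"rx":0,"ry":0,"rz":0},{"grip":0.75,"x":0,"y":0,"z":40,"rx":0,"ry":0,"rz":0},{"grip":0.75,"x":0,"y":0,"z":24,"rx":0,"ry":0,"rz":0},{"grip":0.75,"x":0,"y":0,"z":0,"rx":0,"ry":0,"rz":0},{"grip":0.75,"x":0,"y":0,"z":0,"rx":0,"ry":0,"rz":0}]'
python3 -m jog '[{"grip":0.75,"x":0,"y":0,"z":3,"rx":0,"ry":0,"rz":0},{"grip":0.75,"x":0,"y":0,"z":2,"rx":0,"ry":0,"rz":0},{"grip":0.75,"x":0,"y":0,"z":0,"rx":0,"ry":0,"rz":0}]'
python3 - <<'E'
from h import *
w=read_camera('side'); save(w,'d15.png',(170,190,310,320),4.5)
E
```

```text
time: 17.42
eef_pos: [0.4393, 0.2852, 0.2177]
tcp_rot: [0.787, -0.616, -0.001, 0.002]
contact_force: [0.2, 0.7, -1.3]
opening: 0.456
time: 17.67
eef_pos: [0.4401, 0.2866, 0.216]
tcp_rot: [0.788, -0.616, 0.001, -0.001]
contact_force: [0.1, 0.5, -0.7]
opening: 0.456
```

View pics/d15.png

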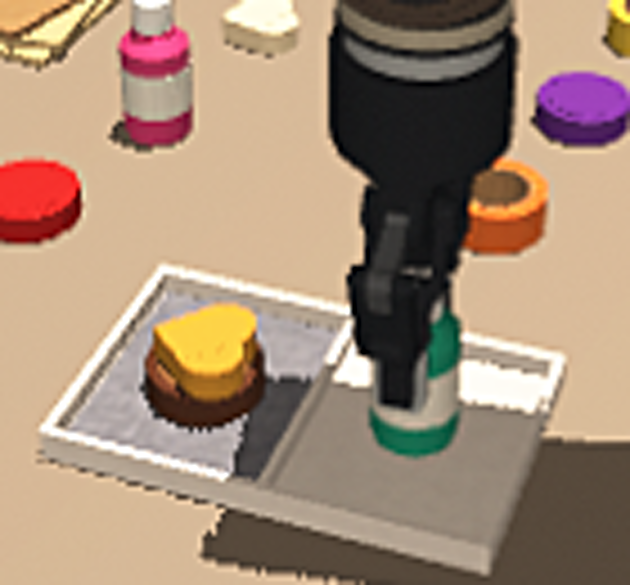

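The heart lies flat and centred on the disc. The bottle is a few mm above the floor, so I'll step it down.

```bash
python3 -m jog '[{"grip":0.75,"x":0,"y":0,"z":3,"rx":0,"ry":0,"rz":0},{"grip":0.75,"x":0,"y":0,"z":0,"rx":0,"ry":0,"rz":0}]' | grep -E 'eef|force'
python3 -m jog '[{"grip":0.75,"x":0,"y":0,"z":1.5,"rx":0,"ry":0,"rz":0},{"grip":0.75,"x":0,"y":0,"z":0,"rx":0,"ry":0,"rz":0}]'| grep -E 'eef|force'
python3 -m jog '[{"grip":0.75,"x":0,"y":0,"z":1.5,"rx":0,"ry":0,"rz":0},{"grip":0.75,"x":0,"y":0,"z":0,"rx":0,"ry":0,"rz":0}]'| grep -E 'eef|force'
```

```text
eef_pos: [0.4392, 0.2866, 0.2116]
contact_force: [0.3, 0.4, -0.5]
eef_pos: [0.4391, 0.2866, 0.2096]
contact_force: [-0.9, 0.1, -1.5]
eef_pos: [0.4394, 0.2867, 0.2086]
contact_force: [-1.0, 0.5, 1.4]
```

Just touching. I'll release gradually.

```bash
python3 -m jog '[{"grip":0.75,"x":0,"y":0,"z":0.5,"rx":0,"ry":0,"rz":0},{"grip":0.4,"x":0,"y":0,"z":0,"rx":0,"ry":0,"rz":0},{"grip":0.2,"x":0,"y":0,"z":0,"rx":0,"ry":0,"rz":0},{"grip":0.1,"x":0,"y":0,"z":0,"rx":0,"ry":0,"rz":0},{"grip":0,"x":0,"y":0,"z":0,"rx":0,"ry":0,"rz":0},{"grip":0,"x":0,"y":0,"z":-20,"rx":0,"ry":0,"rz":0},{"grip":0,"x":0,"y":0,"z":-40,"rx":0,"ry":0,"rz":0},{"grip":0,"x":0,"y":0,"z":-40,"rx":0,"ry":0,"rz":0}]'
python3 -m jog '[{"grip":0,"x":0,"y":0,"z":-30,"rx":0,"ry":0,"rz":0},{"grip":0,"x":0,"y":0,"z":0,"rx":0,"ry":0,"rz":0},{"grip":0,"x":0,"y":0,"z":0,"rx":0,"ry":0,"rz":0}]'
python3 p.py .6945 -.0002 .15 -48
python3 - <<'E'
from h import *
w=read_camera('side'); save(w,'d16.png',(170,190,310,320),4.5)
E
```

```text
time: 18.88
eef_pos: [0.4383, 0.2862, 0.3067]
tcp_rot: [0.788, -0.615, -0.001, 0.002]
contact_force: [0.4, 0.3, 0.5]
opening: 0.999
time: 19.13
eef_pos: [0.4397, 0.2868, 0.3403]
tcp_rot: [0.788, -0.615, 0.001, -0.002]
contact_force: [0.1, 0.7, -0.5]
opening: 0.997
t 19.13 yaw -76.0 tcp [0.4397 0.2868 0.3403] open 0.997 tilt 0.32
rz -28.0 then shift [383.7   2.9  36.1] rows 9.6 w/o turn [ 340.3 -177.4   36.1] F [ 0.1  0.7 -0.5]
```

View pics/d16.png

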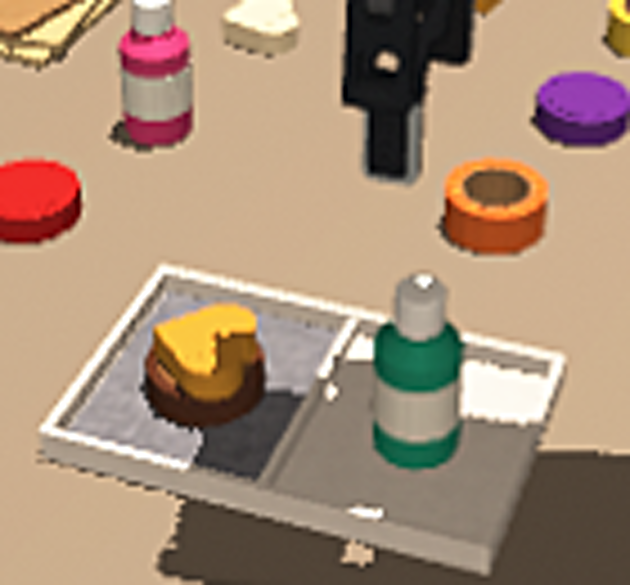

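Bottle stands upright in the bare compartment. Next, the plain heart.

```bash
python3 -m jog '[{"grip":0,"x":0,"y":0,"z":0,"rx":0,"ry":0,"rz":-7},{"grip":0,"x":0,"y":0,"z":0,"rx":0,"ry":0,"rz":-7},{"grip":0,"x":0,"y":0,"z":0,"rx":0,"ry":0,"rz":-7},{"grip":0,"x":0,"y":0,"z":0,"rx":0,"ry":0,"rz":-7},{"grip":0,"x":40,"y":0,"z":0,"rx":0,"ry":0,"rz":0},{"grip":0,"x":40,"y":0,"z":0,"rx":0,"ry":0,"rz":0},{"grip":0,"x":40,"y":0,"z":0,"rx":0,"ry":0,"rz":0},{"grip":0,"x":40,"y":0,"z":0,"rx":0,"ry":0,"rz":0}]'
python3 -m jog '[{"grip":0,"x":40,"y":0,"z":0,"rx":0,"ry":0,"rz":0},{"grip":0,"x":40,"y":0,"z":0,"rx":0,"ry":0,"rz":0},{"grip":0,"x":40,"y":0,"z":0,"rx":0,"ry":0,"rz":0},{"grip":0,"x":40,"y":0,"z":0,"rx":0,"ry":0,"rz":0},{"grip":0,"x":40,"y":0,"z":0,"rx":0,"ry":0,"rz":0},{"grip":0,"x":20,"y":3,"z":0,"rx":0,"ry":0,"rz":0},{"grip":0,"x":0,"y":0,"z":0,"rx":0,"ry":0,"rz":0},{"grip":0,"x":0,"y":0,"z":0,"rx":0,"ry":0,"rz":0}]'
python3 p.py .6945 -.0002 .08 -48
python3 - <<'E'
from h import *
w=read_camera('wrist'); save(w,'w17.png')
f=hsv(w); m=cv2.inRange(f,(22,25,90),(45,110,255)); k,l,st,ce=cv2.connectedComponentsWithStats(m)
for i in range(1,k):
  if st[i,4]>300: print(st[i],ce[i].round(),cast(w,ce[i],.016).round(4))
E
```

```text
time: 19.85
eef_pos: [0.5464, 0.1664, 0.3348]
tcp_rot: [0.914, -0.406, -0.002, 0.001]
contact_force: [0.5, 1.7, -0.5]
opening: 1.002
time: 20.52
eef_pos: [0.6912, 0.0012, 0.3342]
tcp_rot: [0.913, -0.407, -0.003, 0.001]
contact_force: [-0.6, -1.4, -0.5]
opening: 1.001
t 20.52 yaw -48.1 tcp [0.6912 0.0012 0.3342] open 1.001 tilt 0.31
rz -0.1 then shift [ 3.6 -1.9 99.2] rows 2.5 w/o turn [ 3.6 -1.9 99.2] F [-0.6 -1.4 -0.5]
```

View pics/w17.png

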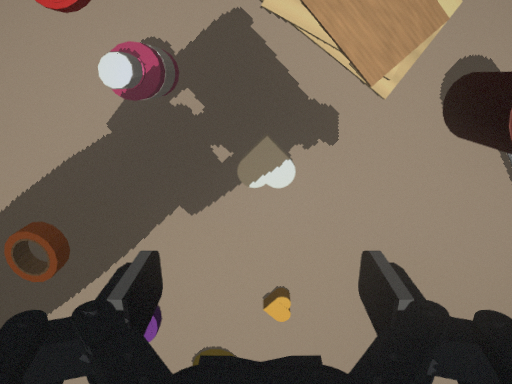

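Plain heart at (266,163), tip up, aligned with the tool axis. Descending.

```bash
python3 -m jog '[{"grip":0.2,"x":3.6,"y":-1.9,"z":35,"rx":0,"ry":0,"rz":0},{"grip":0.2,"x":0,"y":0,"z":40,"rx":0,"ry":0,"rz":0},{"grip":0.2,"x":0,"y":0,"z":22,"rx":0,"ry":0,"rz":0},{"grip":0.2,"x":0,"y":0,"z":0,"rx":0,"ry":0,"rz":0},{"grip":0.2,"x":0,"y":0,"z":0,"rx":0,"ry":0,"rz":0},{"grip":0.2,"x":0,"y":0,"z":0,"rx":0,"ry":0,"rz":0}]'
python3 p.py .6945 -.0002 .017 -48
python3 - <<'E'
from h import *
w=read_camera('wrist'); save(w,'w18.png')
E
```

```text
time: 21.07
eef_pos: [0.6955, 0.0019, 0.2425]
tcp_rot: [0.914, -0.406, 0.001, -0.0]
contact_force: [0.1, -0.3, 0.1]
opening: 0.796
t 21.07 yaw -47.9 tcp [0.6955 0.0019 0.2425] open 0.796 tilt 0.13
rz 0.1 then shift [ 0.8  2.2 70.5] rows 1.8 w/o turn [ 0.8  2.2 70.5] F [ 0.1 -0.3  0.1]
```

View pics/w18.png

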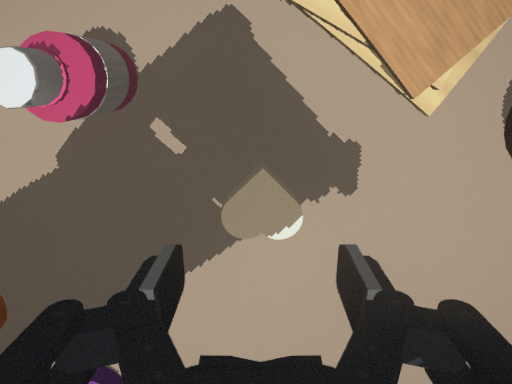

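Aligned and centred at (262,205). Down, grip and lift.

```bash
python3 -m jog '[{"grip":0.2,"x":0.8,"y":2,"z":40,"rx":0,"ry":0,"rz":0},{"grip":0.2,"x":0,"y":0,"z":22,"rx":0,"ry":0,"rz":0},{"grip":0.2,"x":0,"y":0,"z":7,"rx":0,"ry":0,"rz":0},{"grip":0.2,"x":0,"y":0,"z":0,"rx":0,"ry":0,"rz":0},{"grip":0.65,"x":0,"y":0,"z":0,"rx":0,"ry":0,"rz":0},{"grip":0.65,"x":0,"y":0,"z":0,"rx":0,"ry":0,"rz":0},{"grip":0.65,"x":0,"y":0,"z":0,"rx":0,"ry":0,"rz":0},{"grip":0.65,"x":0,"y":0,"z":0,"rx":0,"ry":0,"rz":0}]' 30
python3 -m jog '[{"grip":0.65,"x":0,"y":0,"z":-30,"rx":0,"ry":0,"rz":0},{"grip":0.65,"x":0,"y":0,"z":-40,"rx":0,"ry":0,"rz":0},{"grip":0.65,"x":0,"y":0,"z":-40,"rx":0,"ry":0,"rz":0},{"grip":0.65,"x":0,"y":0,"z":-40,"rx":0,"ry":0,"rz":0},{"grip":0.65,"x":0,"y":0,"z":0,"rx":0,"ry":0,"rz":0},{"grip":0.65,"x":0,"y":0,"z":0,"rx":0,"ry":0,"rz":0}]'
python3 p.py .4323 -.2652 .17 -102.7
python3 - <<'E'
from h import *
w=read_camera('wrist'); save(w,'w19.png'); c=read_camera('scene'); save(c,'s19.png',(165,90,270,155),7)
E
```

```text
time: 21.78
eef_pos: [0.6957, -0.0012, 0.175]
tcp_rot: [0.914, -0.406, 0.003, -0.001]
contact_force: [0.4, 1.7, 5.2]
opening: 0.564
time: 22.28
eef_pos: [0.6952, -0.0011, 0.3274]
tcp_rot: [0.914, -0.406, 0.005, -0.001]
contact_force: [-0.3, -0.3, -0.3]
opening: 0.569
t 22.28 yaw -48.0 tcp [ 0.6952 -0.0011  0.3274] open 0.569 tilt 0.55
rz 54.7 then shift [3.154e+02 1.985e+02 3.000e-01] rows 9.3 w/o turn [2.000e+01 3.721e+02 3.000e-01] F [-0.3 -0.3 -0.3]
```

View pics/w19.png

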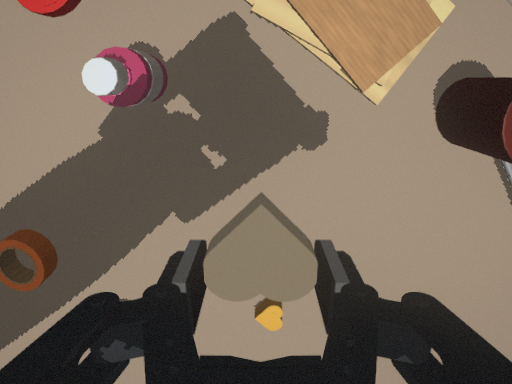

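```bash
python3 -m jog '[{"grip":0.65,"x":0,"y":0,"z":0,"rx":0,"ry":0,"rz":6.8},{"grip":0.65,"x":0,"y":0,"z":0,"rx":0,"ry":0,"rz":6.8},{"grip":0.65,"x":0,"y":0,"z":0,"rx":0,"ry":0,"rz":6.8},{"grip":0.65,"x":0,"y":0,"z":0,"rx":0,"ry":0,"rz":6.8},{"grip":0.65,"x":0,"y":0,"z":0,"rx":0,"ry":0,"rz":6.8},{"grip":0.65,"x":0,"y":0,"z":0,"rx":0,"ry":0,"rz":6.8},{"grip":0.65,"x":0,"y":0,"z":0,"rx":0,"ry":0,"rz":6.8},{"grip":0.65,"x":0,"y":0,"z":0,"rx":0,"ry":0,"rz":6.8}]'
python3 -m jog '[{"grip":0.65,"x":34,"y":21.5,"z":0,"rx":0,"ry":0,"rz":0},{"grip":0.65,"x":34,"y":21.5,"z":0,"rx":0,"ry":0,"rz":0},{"grip":0.65,"x":34,"y":21.5,"z":0,"rx":0,"ry":0,"rz":0},{"grip":0.65,"x":34,"y":21.5,"z":0,"rx":0,"ry":0,"rz":0},{"grip":0.65,"x":34,"y":21.5,"z":0,"rx":0,"ry":0,"rz":0},{"grip":0.65,"x":34,"y":21.5,"z":0,"rx":0,"ry":0,"rz":0},{"grip":0.65,"x":34,"y":21.5,"z":0,"rx":0,"ry":0,"rz":0},{"grip":0.65,"x":34,"y":21.5,"z":0,"rx":0,"ry":0,"rz":0}]'
python3 -m jog '[{"grip":0.65,"x":34,"y":21.5,"z":0,"rx":0,"ry":0,"rz":0},{"grip":0.65,"x":0,"y":0,"z":0,"rx":0,"ry":0,"rz":0},{"grip":0.65,"x":0,"y":0,"z":0,"rx":0,"ry":0,"rz":0},{"grip":0.65,"x":0,"y":0,"z":0,"rx":0,"ry":0,"rz":0}]'
python3 p.py .4323 -.2652 .035 -102.7
python3 - <<'E'
from h import *
w=read_camera('wrist'); save(w,'w20.png'); c=read_camera('scene'); save(c,'s20.png',(165,50,305,155),5)
E
```

```text
time: 23.05
eef_pos: [0.6935, -0.001, 0.3182]
tcp_rot: [-0.625, 0.781, 0.002, -0.002]
contact_force: [0.6, 0.1, 0.1]
opening: 0.566
time: 23.72
eef_pos: [0.4658, -0.2303, 0.3191]
tcp_rot: [-0.627, 0.779, 0.002, -0.001]
contact_force: [0.0, -1.2, -0.2]
opening: 0.565
time: 24.05
eef_pos: [0.4393, -0.2583, 0.32]
tcp_rot: [-0.626, 0.779, 0.002, -0.0]
contact_force: [0.4, 0.5, -0.1]
opening: 0.565
t 24.05 yaw -102.4 tcp [ 0.4393 -0.2583  0.32  ] open 0.565 tilt 0.19
rz 0.3 then shift [  8.5   4.9 130. ] rows 3.3 w/o turn [  8.5   5.  130. ] F [ 0.4  0.5 -0.1]
```

View pics/w20.png

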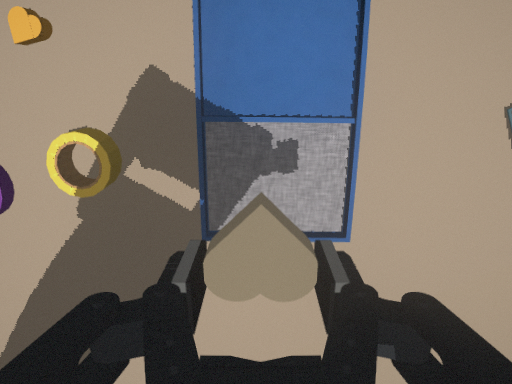

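```bash
python3 -m jog '[{"grip":0.65,"x":8.5,"y":4,"z":35,"rx":0,"ry":0,"rz":0},{"grip":0.65,"x":0,"y":0,"z":40,"rx":0,"ry":0,"rz":0},{"grip":0.65,"x":0,"y":0,"z":40,"rx":0,"ry":0,"rz":0},{"grip":0.65,"x":0,"y":0,"z":13,"rx":0,"ry":0,"rz":0},{"grip":0.65,"x":0,"y":0,"z":0,"rx":0,"ry":0,"rz":0},{"grip":0.65,"x":0,"y":0,"z":0,"rx":0,"ry":0,"rz":0}]'
python3 -m jog '[{"grip":0.65,"x":0,"y":0,"z":4,"rx":0,"ry":0,"rz":0},{"grip":0.65,"x":0,"y":0,"z":0,"rx":0,"ry":0,"rz":0}]'
python3 - <<'E'
from h import *
w=read_camera('wrist'); save(w,'w21.png'); c=read_camera('side'); save(c,'d21.png',(280,120,400,210),6)
E
```

```text
time: 24.65
eef_pos: [0.4346, -0.2649, 0.1928]
tcp_rot: [-0.628, 0.778, 0.001, -0.0]
contact_force: [0.7, -0.2, 0.6]
opening: 0.566
time: 24.82
eef_pos: [0.435, -0.2662, 0.1912]
tcp_rot: [-0.627, 0.779, -0.002, 0.0]
contact_force: [0.2, -0.3, 0.5]
opening: 0.566
```

View pics/w21.png

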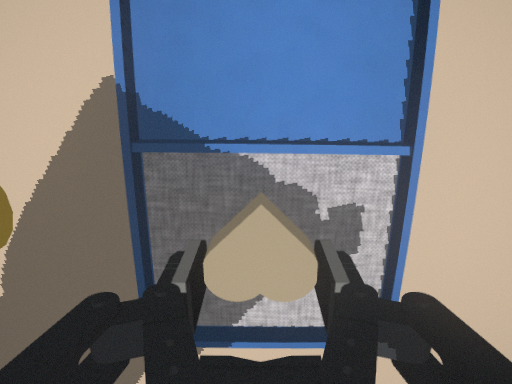

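View pics/d21.png

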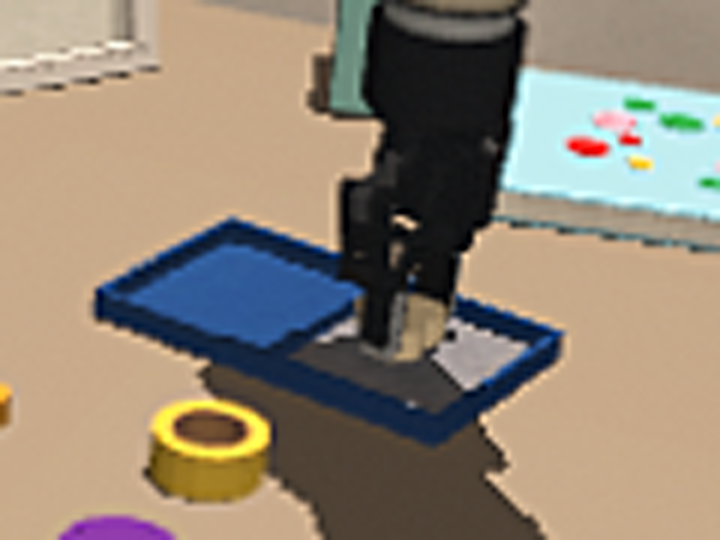

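The heart is centred over the felt (felt spans x≈140–400, heart at 262). Lower to contact.

```bash
python3 -m jog '[{"grip":0.65,"x":0,"y":0,"z":5,"rx":0,"ry":0,"rz":0},{"grip":0.65,"x":0,"y":0,"z":0,"rx":0,"ry":0,"rz":0}]' | grep -E 'eef|force'
python3 -m jog '[{"grip":0.65,"x":0,"y":0,"z":3,"rx":0,"ry":0,"rz":0},{"grip":0.65,"x":0,"y":0,"z":0,"rx":0,"ry":0,"rz":0}]' | grep -E 'eef|force'
python3 -m jog '[{"grip":0.65,"x":0,"y":0,"z":2,"rx":0,"ry":0,"rz":0},{"grip":0.65,"x":0,"y":0,"z":0,"rx":0,"ry":0,"rz":0}]' | grep -E 'eef|force'
python3 -m jog '[{"grip":0.65,"x":0,"y":0,"z":1,"rx":0,"ry":0,"rz":0},{"grip":0.65,"x":0,"y":0,"z":0,"rx":0,"ry":0,"rz":0}]' | grep -E 'eef|force'
```

```text
eef_pos: [0.434, -0.266, 0.1849]
contact_force: [0.9, 1.1, -0.1]
eef_pos: [0.4338, -0.2659, 0.1813]
contact_force: [-0.3, 0.4, -0.8]
eef_pos: [0.4338, -0.2659, 0.1793]
contact_force: [1.0, -0.3, -0.6]
eef_pos: [0.4341, -0.2661, 0.179]
contact_force: [-0.8, 0.8, 3.0]
```

Contact. Release, rise and check.

```bash
python3 -m jog '[{"grip":0.4,"x":0,"y":0,"z":0,"rx":0,"ry":0,"rz":0},{"grip":0.25,"x":0,"y":0,"z":0,"rx":0,"ry":0,"rz":0},{"grip":0.2,"x":0,"y":0,"z":0,"rx":0,"ry":0,"rz":0},{"grip":0.2,"x":0,"y":0,"z":-25,"rx":0,"ry":0,"rz":0},{"grip":0.1,"x":0,"y":0,"z":-40,"rx":0,"ry":0,"rz":0},{"grip":0,"x":0,"y":0,"z":-40,"rx":0,"ry":0,"rz":0},{"grip":0,"x":0,"y":0,"z":-40,"rx":0,"ry":0,"rz":0},{"grip":0,"x":0,"y":0,"z":0,"rx":0,"ry":0,"rz":0}]'
python3 p.py .4835 .1138 .15 -102.7
python3 - <<'E'
from h import *
w=read_camera('wrist'); save(w,'w22.png')
E
```

```text
time: 26.25
eef_pos: [0.436, -0.2677, 0.3332]
tcp_rot: [-0.627, 0.779, -0.009, 0.001]
contact_force: [0.9, -1.4, 1.2]
opening: 0.998
t 26.25 yaw -102.4 tcp [ 0.436  -0.2677  0.3332] open 0.998 tilt 0.99
rz 0.3 then shift [-382.8   37.9   24.3] rows 9.6 w/o turn [-383.    35.6   24.3] F [ 0.9 -1.4  1.2]
```

View pics/w22.png

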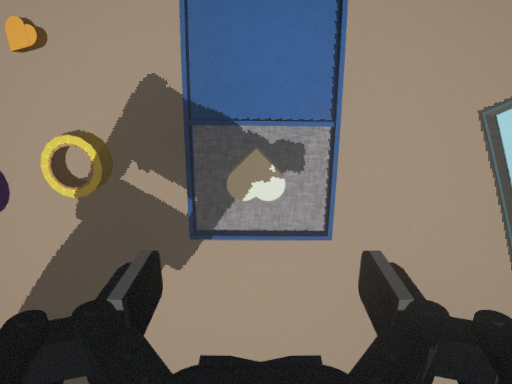

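Plain heart flat on the felt at (256,178). Next, the orange tape.

```bash
python3 -m jog '[{"grip":0,"x":-38,"y":3.6,"z":0,"rx":0,"ry":0,"rz":0},{"grip":0,"x":-38,"y":3.6,"z":0,"rx":0,"ry":0,"rz":0},{"grip":0,"x":-38,"y":3.6,"z":0,"rx":0,"ry":0,"rz":0},{"grip":0,"x":-38,"y":3.6,"z":0,"rx":0,"ry":0,"rz":0},{"grip":0,"x":-38,"y":3.6,"z":0,"rx":0,"ry":0,"rz":0},{"grip":0,"x":-38,"y":3.6,"z":0,"rx":0,"ry":0,"rz":0},{"grip":0,"x":-38,"y":3.6,"z":0,"rx":0,"ry":0,"rz":0},{"grip":0,"x":-38,"y":3.6,"z":0,"rx":0,"ry":0,"rz":0}]'
python3 -m jog '[{"grip":0,"x":-38,"y":3.6,"z":0,"rx":0,"ry":0,"rz":0},{"grip":0,"x":-38,"y":3.6,"z":0,"rx":0,"ry":0,"rz":0},{"grip":0,"x":0,"y":0,"z":0,"rx":0,"ry":0,"rz":0},{"grip":0,"x":0,"y":0,"z":0,"rx":0,"ry":0,"rz":0},{"grip":0,"x":0,"y":0,"z":0,"rx":0,"ry":0,"rz":0}]'
python3 p.py .4835 .1138 .06 -102.7
python3 - <<'E'
from h import *
w=read_camera('wrist'); save(w,'w23.png')
E
```

```text
time: 26.97
eef_pos: [0.4702, 0.0391, 0.3221]
tcp_rot: [-0.627, 0.779, 0.001, -0.001]
contact_force: [0.2, 0.7, -0.3]
opening: 0.999
time: 27.38
eef_pos: [0.4798, 0.1129, 0.3223]
tcp_rot: [-0.627, 0.779, 0.001, -0.001]
contact_force: [-0.3, -0.7, 0.4]
opening: 1.001
t 27.38 yaw -102.3 tcp [0.4798 0.1129 0.3223] open 1.001 tilt 0.15
rz 0.4 then shift [ -1.8  -3.7 107.3] rows 2.7 w/o turn [ -1.8  -3.7 107.3] F [-0.3 -0.7  0.4]
```

View pics/w23.png

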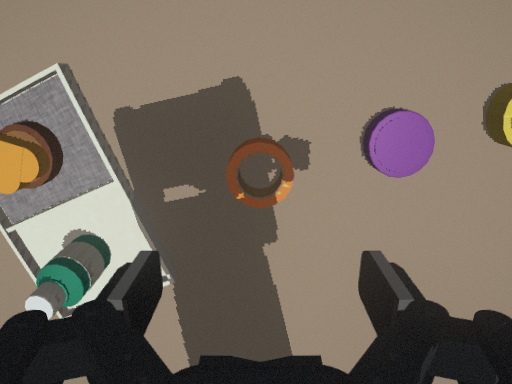

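```bash
python3 -m jog '[{"grip":0.15,"x":-1.8,"y":-3.5,"z":40,"rx":0,"ry":0,"rz":0},{"grip":0.15,"x":0,"y":0,"z":40,"rx":0,"ry":0,"rz":0},{"grip":0.15,"x":0,"y":0,"z":25,"rx":0,"ry":0,"rz":0},{"grip":0.15,"x":0,"y":0,"z":0,"rx":0,"ry":0,"rz":0},{"grip":0.15,"x":0,"y":0,"z":0,"rx":0,"ry":0,"rz":0}]'
python3 p.py .4835 .1138 .02 -102.7
python3 - <<'E'
from h import *
w=read_camera('wrist'); save(w,'w24.png')
E
```

```text
time: 27.85
eef_pos: [0.4835, 0.1126, 0.2174]
tcp_rot: [-0.626, 0.78, 0.001, -0.002]
contact_force: [0.7, 0.4, 0.6]
opening: 0.85
t 27.85 yaw -102.5 tcp [0.4835 0.1126 0.2174] open 0.85 tilt 0.24
rz 0.2 then shift [-1.2  0.1 42.4] rows 1.1 w/o turn [-1.2  0.1 42.4] F [0.7 0.4 0.6]
```

View pics/w24.png

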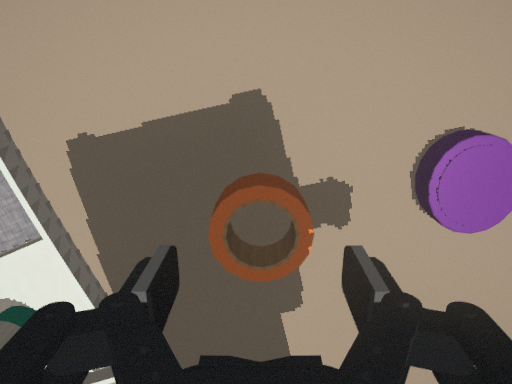

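Tape centred at (261,228). Descend, grip, lift.

```bash
python3 -m jog '[{"grip":0.15,"x":-1,"y":0,"z":35,"rx":0,"ry":0,"rz":0},{"grip":0.15,"x":0,"y":0,"z":6,"rx":0,"ry":0,"rz":0},{"grip":0.15,"x":0,"y":0,"z":0,"rx":0,"ry":0,"rz":0},{"grip":0.6,"x":0,"y":0,"z":0,"rx":0,"ry":0,"rz":0},{"grip":0.6,"x":0,"y":0,"z":0,"rx":0,"ry":0,"rz":0},{"grip":0.6,"x":0,"y":0,"z":0,"rx":0,"ry":0,"rz":0},{"grip":0.6,"x":0,"y":0,"z":0,"rx":0,"ry":0,"rz":0}]' 30
python3 -m jog '[{"grip":0.6,"x":0,"y":0,"z":-30,"rx":0,"ry":0,"rz":0},{"grip":0.6,"x":0,"y":0,"z":-40,"rx":0,"ry":0,"rz":0},{"grip":0.6,"x":0,"y":0,"z":-40,"rx":0,"ry":0,"rz":0},{"grip":0.6,"x":0,"y":0,"z":-40,"rx":0,"ry":0,"rz":0},{"grip":0.6,"x":0,"y":0,"z":0,"rx":0,"ry":0,"rz":0},{"grip":0.6,"x":0,"y":0,"z":0,"rx":0,"ry":0,"rz":0}]'
python3 p.py .5327 -.2878 .17 -102.7
python3 - <<'E'
from h import *
w=read_camera('wrist'); save(w,'w25.png')
E
```

```text
time: 28.48
eef_pos: [0.4854, 0.1149, 0.1801]
tcp_rot: [-0.627, 0.779, -0.001, 0.001]
contact_force: [-2.2, 0.1, 7.0]
opening: 0.625
time: 28.98
eef_pos: [0.4851, 0.1151, 0.3319]
tcp_rot: [-0.627, 0.779, -0.003, 0.004]
contact_force: [-0.4, 0.7, -1.3]
opening: 0.626
t 28.98 yaw -102.4 tcp [0.4851 0.1151 0.3319] open 0.626 tilt 0.5
rz 0.3 then shift [ 382.6 -135.     7.2] rows 10.1 w/o turn [ 383.4 -132.7    7.2] F [-0.4  0.7 -1.3]
```

View pics/w25.png

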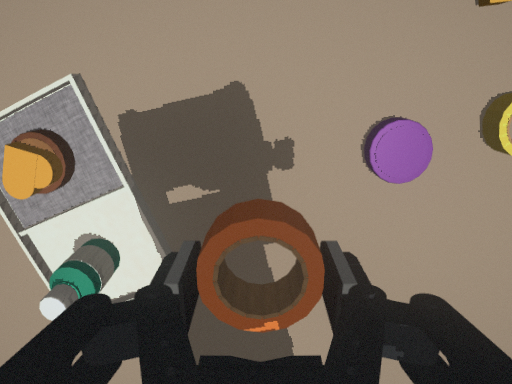

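Tape held at (261,265). To the blue tray's bare side.

```bash
python3 -m jog '[{"grip":0.6,"x":38,"y":-13.2,"z":0,"rx":0,"ry":0,"rz":0},{"grip":0.6,"x":38,"y":-13.2,"z":0,"rx":0,"ry":0,"rz":0},{"grip":0.6,"x":38,"y":-13.2,"z":0,"rx":0,"ry":0,"rz":0},{"grip":0.6,"x":38,"y":-13.2,"z":0,"rx":0,"ry":0,"rz":0},{"grip":0.6,"x":38,"y":-13.2,"z":0,"rx":0,"ry":0,"rz":0},{"grip":0.6,"x":38,"y":-13.2,"z":0,"rx":0,"ry":0,"rz":0},{"grip":0.6,"x":38,"y":-13.2,"z":0,"rx":0,"ry":0,"rz":0},{"grip":0.6,"x":38,"y":-13.2,"z":0,"rx":0,"ry":0,"rz":0}]'
python3 -m jog '[{"grip":0.6,"x":38,"y":-13.2,"z":0,"rx":0,"ry":0,"rz":0},{"grip":0.6,"x":38,"y":-13.2,"z":0,"rx":0,"ry":0,"rz":0},{"grip":0.6,"x":0,"y":0,"z":0,"rx":0,"ry":0,"rz":0},{"grip":0.6,"x":0,"y":0,"z":0,"rx":0,"ry":0,"rz":0},{"grip":0.6,"x":0,"y":0,"z":0,"rx":0,"ry":0,"rz":0}]'
python3 p.py .5327 -.2878 .035 -102.7
```

```text
time: 29.7
eef_pos: [0.5214, -0.2062, 0.3249]
tcp_rot: [-0.627, 0.779, 0.002, -0.001]
contact_force: [1.0, 0.2, -1.1]
opening: 0.622
time: 30.12
eef_pos: [0.5311, -0.284, 0.3252]
tcp_rot: [-0.627, 0.779, 0.002, -0.0]
contact_force: [0.5, 0.7, -0.9]
opening: 0.623
t 30.12 yaw -102.4 tcp [ 0.5311 -0.284   0.3252] open 0.623 tilt 0.28
rz 0.3 then shift [  3.7  -2.9 135.2] rows 3.4 w/o turn [  3.7  -2.9 135.2] F [ 0.5  0.7 -0.9]
```

```bash
python3 -m jog '[{"grip":0.6,"x":3.7,"y":-2.5,"z":40,"rx":0,"ry":0,"rz":0},{"grip":0.6,"x":0,"y":0,"z":40,"rx":0,"ry":0,"rz":0},{"grip":0.6,"x":0,"y":0,"z":40,"rx":0,"ry":0,"rz":0},{"grip":0.6,"x":0,"y":0,"z":10,"rx":0,"ry":0,"rz":0},{"grip":0.6,"x":0,"y":0,"z":0,"rx":0,"ry":0,"rz":0},{"grip":0.6,"x":0,"y":0,"z":0,"rx":0,"ry":0,"rz":0}]'
python3 - <<'E'
from h import *
w=read_camera('wrist'); save(w,'w26.png'); c=read_camera('side'); save(c,'d26.png',(280,120,400,210),6)
E
```

```text
time: 30.62
eef_pos: [0.5338, -0.2877, 0.1981]
tcp_rot: [-0.627, 0.779, 0.0, -0.0]
contact_force: [0.7, -0.7, -0.6]
opening: 0.627
```

View pics/w26.png

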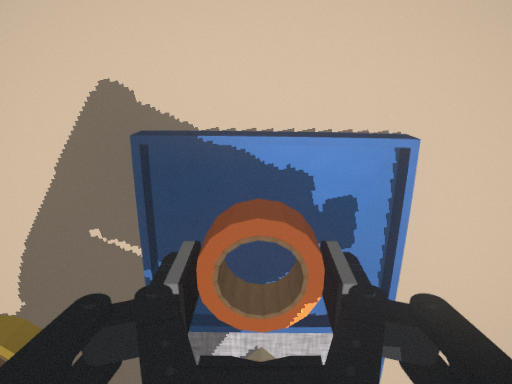

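View pics/d26.png

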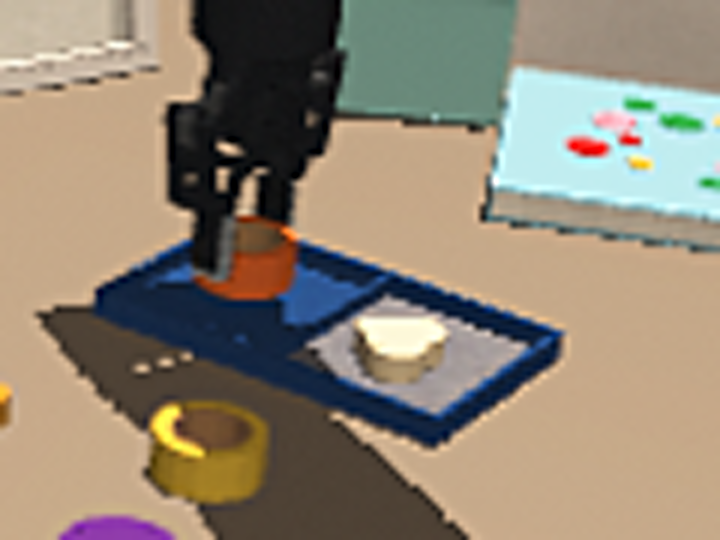

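Tape over the bare compartment, heart flat on the felt. Lower to contact.

```bash
python3 -m jog '[{"grip":0.6,"x":0,"y":0,"z":6,"rx":0,"ry":0,"rz":0},{"grip":0.6,"x":0,"y":0,"z":3,"rx":0,"ry":0,"rz":0},{"grip":0.6,"x":0,"y":0,"z":0,"rx":0,"ry":0,"rz":0}]' | grep -E 'eef|force'
python3 -m jog '[{"grip":0.6,"x":0,"y":0,"z":2,"rx":0,"ry":0,"rz":0},{"grip":0.6,"x":0,"y":0,"z":0,"rx":0,"ry":0,"rz":0}]' | grep -E 'eef|force'
python3 -m jog '[{"grip":0.6,"x":0,"y":0,"z":2,"rx":0,"ry":0,"rz":0},{"grip":0.6,"x":0,"y":0,"z":0,"rx":0,"ry":0,"rz":0}]' | grep -E 'eef|force'
python3 -m jog '[{"grip":0.6,"x":0,"y":0,"z":1,"rx":0,"ry":0,"rz":0},{"grip":0.6,"x":0,"y":0,"z":0,"rx":0,"ry":0,"rz":0}]' | grep -E 'eef|force'
```

```text
eef_pos: [0.5335, -0.2887, 0.1892]
contact_force: [0.1, -0.4, -0.9]
eef_pos: [0.5333, -0.2887, 0.1867]
contact_force: [-0.1, 1.2, -0.6]
eef_pos: [0.5333, -0.2887, 0.1844]
contact_force: [-0.7, 0.4, -0.7]
eef_pos: [0.5335, -0.2887, 0.1841]
contact_force: [-1.5, 0.6, 3.8]
```

```bash
python3 -m jog '[{"grip":0.35,"x":0,"y":0,"z":0,"rx":0,"ry":0,"rz":0},{"grip":0.2,"x":0,"y":0,"z":0,"rx":0,"ry":0,"rz":0},{"grip":0.15,"x":0,"y":0,"z":0,"rx":0,"ry":0,"rz":0},{"grip":0.15,"x":0,"y":0,"z":-25,"rx":0,"ry":0,"rz":0},{"grip":0.1,"x":0,"y":0,"z":-40,"rx":0,"ry":0,"rz":0},{"grip":0,"x":0,"y":0,"z":-40,"rx":0,"ry":0,"rz":0},{"grip":0,"x":0,"y":0,"z":-40,"rx":0,"ry":0,"rz":0},{"grip":0,"x":0,"y":0,"z":-30,"rx":0,"ry":0,"rz":0}]'
python3 -m jog '[{"grip":0,"x":30,"y":20,"z":0,"rx":0,"ry":0,"rz":0},{"grip":0,"x":30,"y":20,"z":0,"rx":0,"ry":0,"rz":0},{"grip":0,"x":30,"y":20,"z":0,"rx":0,"ry":0,"rz":0},{"grip":0,"x":30,"y":20,"z":0,"rx":0,"ry":0,"rz":0},{"grip":0,"x":30,"y":20,"z":0,"rx":0,"ry":0,"rz":0},{"grip":0,"x":0,"y":0,"z":0,"rx":0,"ry":0,"rz":0},{"grip":0,"x":0,"y":0,"z":0,"rx":0,"ry":0,"rz":0},{"grip":0,"x":0,"y":0,"z":0,"rx":0,"ry":0,"rz":0}]'
python3 - <<'E'
from h import *
C={n:read_camera(n) for n in('scene','side')}
save(C['scene'],'s27.png',(150,80,430,300),2.6); save(C['side'],'d27.png',(170,130,390,320),3.1)
wt=(np.array([.490,.2945]),.168); bt=(np.array([.4825,-.2765]),-.222)
def loc(p,t):
    c,s=np.cos(t[1]),np.sin(t[1]); return (np.array([[c,s],[-s,c]])@(p-t[0])).round(4)
def cen(v,lo,hi,z,X):
    c=C[v]; p=proj(c,[X])[0]; m=cv2.inRange(hsv(c),lo,hi); k,l,st,ce=cv2.connectedComponentsWithStats(m)
    i=min(range(1,k),key=lambda i:np.hypot(*(ce[i]-p))+(1e3 if st[i,4]<15 else 0))
    cs,_=cv2.findContours((l==i).astype(np.uint8),cv2.RETR_EXTERNAL,cv2.CHAIN_APPROX_NONE)
    W=cast(c,cs[0][:,0],z)[:,:2].astype(np.float32); M=cv2.moments(W.reshape(-1,1,2))
    return np.array([M['m10'],M['m01']])/M['m00'],cv2.minEnclosingCircle(W)
for v in C:
  g=cen(v,(19,140,170),(27,255,255),.038,(.541,.304,.038)); print(v,'gold',g[0].round(4),loc(g[0],wt))
  g=cen(v,(20,20,185),(40,110,255),.020,(.435,-.266,.02)); print(v,'plain',g[0].round(4),loc(g[0],bt))
  g=cen(v,(5,180,175),(17,255,255),.028,(.533,-.288,.028)); print(v,'orange',np.round(g[1][0],4),g[1][1],loc(np.array(g[1][0]),bt))
  g=cen(v,(0,0,150),(180,60,255),.092,(.439,.286,.088)); print(v,'cap',g[0].round(4),loc(g[0],wt))
  g=cen(v,(19,150,170),(26,255,255),.016,(.6,-.104,.016)); print(v,'small',g[0].round(4))
  g=cen(v,(0,0,170),(180,60,255),.088,(.6935,.125,.088)); print(v,'pink',g[0].round(4))
  g=cen(v,(18,150,170),(32,255,255),.024,(.484,-.114,.024)); print(v,'yel',np.round(g[1][0],4),g[1][1])
s=get_state();print(s['time'],s['opening'],s['eef_pos'],s['contact_force'],s['dq'].round(3))
E
```

```text
time: 32.13
eef_pos: [0.5337, -0.2888, 0.3626]
tcp_rot: [-0.627, 0.779, -0.002, 0.001]
contact_force: [1.3, -0.7, 0.7]
opening: 0.998
time: 32.8
eef_pos: [0.4037, -0.4136, 0.3586]
tcp_rot: [-0.627, 0.779, 0.0, 0.0]
contact_force: [-0.5, -0.4, 0.1]
opening: 1.002
scene gold [0.5383 0.3056] [0.0495 0.0029]
scene plain [ 0.7639 -0.5415] [ 0.3329 -0.1965]
scene orange [ 0.533  -0.2859] 0.027314171195030212 [0.0513 0.002 ]
scene cap [0.5532 0.3185] [0.0663 0.0131]
scene small [ 0.6002 -0.1032]
scene pink [0.6945 0.1246]
scene yel [ 0.4851 -0.1146] 0.027759529650211334
side gold [0.5375 0.3045] [0.0485 0.0019]
side plain [0.4217 0.2231] [-0.1693  0.4739]
side orange [ 0.5308 -0.2859] 0.027978312224149704 [0.0492 0.0015]
side cap [0.434  0.2949] [-0.0552  0.0098]
side small [ 0.5991 -0.1046]
side pink [0.6923 0.126 ]
side yel [ 0.4824 -0.1132] 0.028397761285305023
32.9 1.001469230119588 [ 0.40442362 -0.41295023  0.35859305] [ 0.8632423   0.95928185 -1.20812742] [ 0.011  0.    -0.    -0.004  0.003 -0.004]
```

View pics/s27.png

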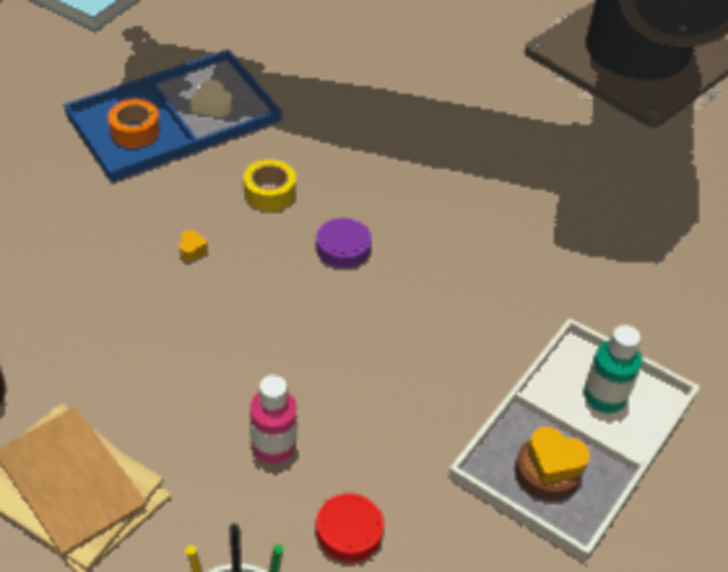

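View pics/d27.png

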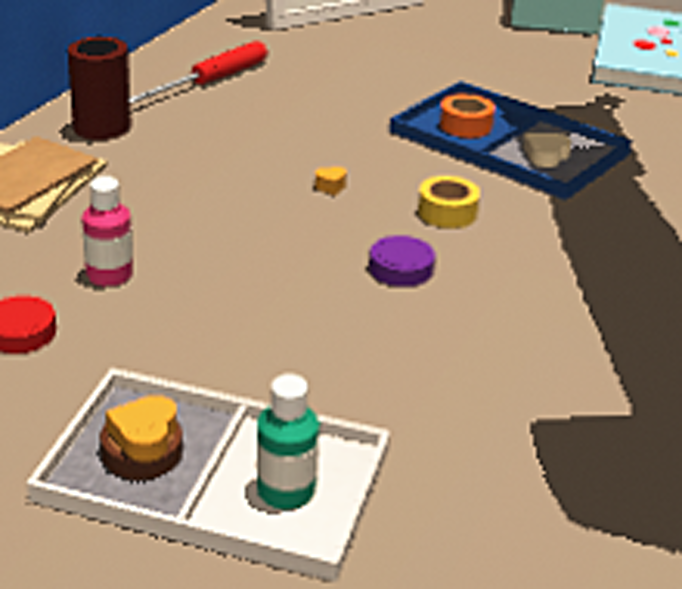

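Orange, gold, small heart, pink and yellow agree in both views. The plain-heart and cap masks failed (shadow, white tray), so I'll redo those and zoom in on the stack.

Run:
```python
from h import *
a=read_camera('side');b=read_camera('scene')
def cr(c,x0,y0,w,h,W): return cv2.resize(c['frame'][y0:y0+h,x0:x0+w,::-1],W,interpolation=cv2.INTER_CUBIC)
cv2.imwrite('pics/z.png',np.vstack([np.hstack([cr(a,195,240,50,50,(300,300)),cr(b,340,235,50,50,(300,300))]),np.hstack([cr(a,325,155,50,50,(300,300)),cr(b,220,95,50,50,(300,300))])]))
wt=(np.array([.490,.2945]),.168); bt=(np.array([.4825,-.2765]),-.222)
def loc(p,t):
    c,s=np.cos(t[1]),np.sin(t[1]); return (np.array([[c,s],[-s,c]])@(p-t[0])).round(4)
for n,c,px in (('scene',b,(620,388)),('side',a,(287,478))):
    # teal lower band bbox (foot)
    m=cv2.inRange(hsv(c),(75,120,30),(95,255,255)); q=cv2.connectedComponentsWithStats(m)
    for st,ce in zip(q[2][1:],q[3][1:]):
        if st[4]>15: print(n,'teal',st,ce.round(1),loc(cast(c,ce,.012)[0,:2],wt))
    m=cv2.inRange(hsv(c),(18,25,100),(40,120,255)); q=cv2.connectedComponentsWithStats(m)
    p=proj(c,[(.435,-.266,.02)])[0]
    for st,ce in zip(q[2][1:],q[3][1:]):
        if st[4]>15 and np.hypot(*(ce-p))<12: print(n,'plain',st,ce.round(1),loc(cast(c,ce,.02)[0,:2],bt))
```

```text
scene teal [379 212  18  15 164] [386.6 220.1] [-0.0834 -0.0053]
scene teal [375 230  15   9  46] [381.4 235.1] [-0.0364  0.0055]
scene plain [223 111  16  14 177] [230.8 117.7] [-0.0407  0.0099]
side teal [253 262  20  15 225] [262.3 269.4] [-0.0373 -0.0446]
side teal [253 284  18  10  92] [261.2 289.8] [-0.055   0.0156]
side plain [340 173  14  11 114] [346.5 177.4] [-0.0549  0.0144]
```

View pics/z.png

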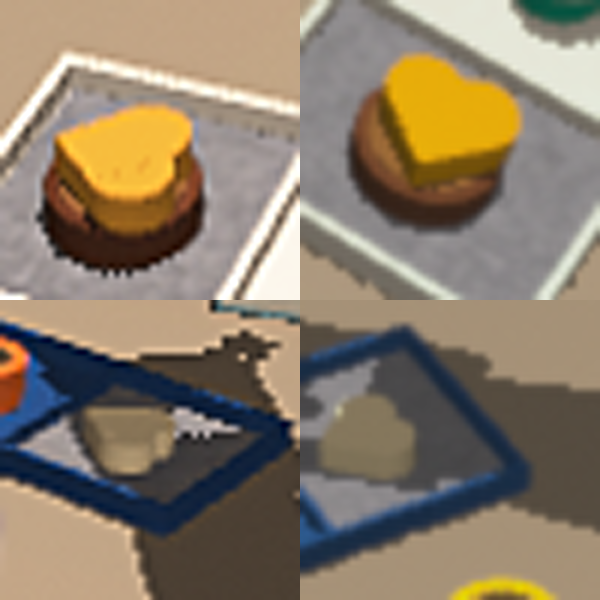

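The stack is flat and roughly 4 mm off centre, and everything is well inside its bounds. Handing in.

```bash
python3 -c "
from plant import sign_off; print(sign_off())"
```

```text
the job is handed in; nothing more can be done
None
```

Both kits are made up and handed in at about 33 s of robot time; no verdict was reported. The gripper was open and clear of everything, and the largest force I read was 7 N.

**White tray**
- **Disc:** it lies flat in the middle of the felt side.
- **Gold heart:** it lies flat on the disc. Both cameras put it about 3–4 mm from the disc's centre, against 14 mm allowed.
- **Teal bottle:** it stands upright on the bare side, at about x −0.04 to −0.055 m and y +0.006 to +0.016 m in the tray frame.

**Blue tray**
- **Plain heart:** it lies flat on the felt side, at about x −0.04 to −0.055 m and y +0.010 to +0.014 m.
- **Orange tape:** it lies flat on the bare side, at about x +0.05 m and y +0.002 m.

**Left in place:** the small heart, pink bottle and yellow tape measured the same as at the start, to within about 1 mm.

**Checks that failed or disagreed**
- My first colour masks for the plain heart and the bottle cap failed, because of the arm's shadow and the white tray behind the cap. I measured the heart again, and the bottle by its foot, with other masks.
- In those second measurements the two cameras differ by about 10–20 mm in x, because the masks also catch the sides of the objects. Both readings are still well inside the limits.
- I judged flatness and uprightness by eye from enlarged pictures, not by measuring the tilt.

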